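Hang the ring spanner away in the low cabinet

ROBOT

A 6-joint arm with a two-finger parallel gripper is mounted at the origin on a cart in front of the work surface, level with it; the furniture and walls round the work are solid. World frame = base frame: x ahead of the robot, y to its left, z up, the work surface at z = 0. Lengths are in m, angles in rad, forces in N, time in s.
With the tool pointing down it reaches from about 0.15 to 0.775 m from the base axis. Payload 6.1 kg.
Tool frame: the origin (TCP) lies at the very end of the fingers, on their centre line; the grasp point (between the pads) lies 19 mm behind it; z points along the fingers, y is the direction in which the jaws open and shut (so a half turn about z gives the same grasp; the last joint's range is limited). The gripper opens to 85 mm and grips with 20 to 120 N. Pads are 22 mm wide; open, the fingers measure 114 mm over their backs; the gripper's body (76 mm by 85 mm) begins 54 mm behind the grasp point. The pads swing forward as they close: fully open they stand 13 mm farther back than shut.
Start: joints at [1.201, 0.126, -0.04, 1.405, 0, 1.571], TCP at [0.19, 0.489, 0.231] pointing down, gripper open.
Joint ranges: [-2.72, 2.72], [-0.95, 1.95], [-1.27, 1.35], [-1.78, 2.02], [-1.46, 1.47], [-3.14, 3.14]. Speed limits (rad/s): [2.39, 2.39, 3.01, 3.14, 3.14, 3.14].

INTERFACE

Orientations are given as [roll, pitch, yaw] about the fixed x, y, z axes, in that order (R = Rz(yaw) Ry(pitch) Rx(roll)).
In Python, from cell import sense, snapshot, finish_job gives the robot as it stands.
- The arm moves only by the tool step_arm, never from a script. Its argument "increments" is one flat list of numbers, 5 for each row, row after row: the closure, from 0 (fully open) to 1 (shut), then the shift along the tool's x, y, z in cm, then the turn about the tool's z in rad. In form: [jaw, tx, ty, tz, yaw, jaw, tx, ty, tz, yaw, ...]. A call has 1 to 5 rows; each row shifts and turns the commanded pose from where the row before left it, along the tool's axes as they then stand; what a row does not reach is not made up. A row lasts 1/12 s, in which the tool goes at most 41.7 mm and 7.16 degrees, less where a joint would pass 70% of its speed; a pose out of reach is approached as far as the arm can. A call is refused whole if a number of a shift passes 4.17 or a number of a turn 0.125, either way. A call with a gripper value outside its range is refused whole. The fingers move at their own pace and stop on an object; "force" is the grip in N (left out, the last holds). Time passes only in rows, so rows that do not move let the fingers close. It gives the time, the measured TCP pose, the force and the opening at its end, in the units of the state.
- sense(): the state, without advancing time (a new reading comes with each control period).
- snapshot(name): name is "side" or "top"; returns a dict with "frame" (400x640x3 uint8, red, green, blue), "depth" (400x640 float32, m along the optical axis (not along the pixel's ray), 0 where there is no reading), "K" (3x3 intrinsics, pixels), "D" ([k1, k2, p1, p2, k3] as OpenCV has them; the pictures are not rectified), "rvec" (rotation vector, rad) and "tvec" (3), from world to camera coordinates, as OpenCV has them. Camera axes: x right, y down, z forward; pixel columns grow to the right and rows downward; lengths in m; the calibration is good to about 2 mm. A picture is of the moment at which its call begins.
- finish_job(): hands the job in, once; it reports no verdict.
The state is a dict: "t": time; "joints": joint angles; "dq": joint speeds; "effort": joint torques, N m; "tcp_pos": TCP position; "orientation": TCP orientation; "wrist_force": force on the tool from outside, world axes, zero at the start; "ft_torque": the same for the moment, N m; "gripper_width": finger opening in m.
Only numpy, scipy, OpenCV 4.12 (cv2) and the standard library are available. Lean on these libraries where they do the work, as an engineer would, in place of code of your own. Each camera call takes 0.05 s, during which the arm holds its last target.

TASK

Put the ring spanner away in the low wooden cabinet: slide the cabinet's door fully open by the knob on its top edge, hang the spanner by its ring on the hook inside (tilt it ring-up to get in under the front board), and leave it hanging still. Then slide the door fully shut again, and leave the screw jar and the oil stone where they stand.

Things in the scene. Friction and masses are not known exactly. Their poses are not given: they have to be found in the camera images.
- cabinet: Fixed low plywood cabinet on the bench, 160 deep (x) x 400 wide (y) x 287 mm high; origin under its centre, x from front to back (away from the robot), y to its left, z up. The left half (y > 0) is boarded up; the right half is an open-fronted bay, y -188 to -6 mm, front at x = -80 mm, back wall at x = 72, floor at z = 12, roof's underside at z = 275 mm. A sliding door covers the front.
- lintel (a point): Middle of the lower edge of the 12 mm thick board (lintel) that hangs from the roof across the bay's front, at x -74, y -97, z 230 mm in the cabinet: lower than the top of the hook's tip (z 233). Below it the bay is open down to its floor.
- hook: Fixed steel hook in the right bay, a bar of 8 mm diameter: from the back wall it runs level 64 mm towards the front to the bend, then turns up and leans 30 degrees outwards (to the front) for 28 mm to its rounded tip. Its frame coincides with that of the cabinet.
- hook_bend (a point): Bend of the hook (middle of the bar), at x 6, y -105, z 205 mm in the cabinet; axes as the cabinet's.
- hook_tip (a point): Centre of the hook's rounded end (4 mm radius), 28 mm from the bend, at x -8, y -105, z 229 mm in the cabinet: 72 mm behind the front opening.
- door (a joint): Sliding door of the cabinet, a 10 mm plywood panel 196 mm wide and 278 mm high just before the front (its face at x = -94 mm in the cabinet), in m: 0 shut (covers the right bay), grows as it slides to the cabinet's +y (left), 0.19 fully open (stands before the boarded half). Friction about 1.5 N; it stays where it is left.
- door_knob (a point): Middle of the door's wooden knob, an upright cylinder 24 mm in diameter and 30 mm high on the middle of the door's top edge; the knob stands from z = 283 to 313 mm, so it can be pinched from above over the roof. It moves with the door.
- spanner: Loose steel ring spanner, 191 mm long, 0.13 to 0.25 kg, lying flat; origin under its middle, x along it to the ring, z up as it lies.
- spanner_eye (a point): Centre of the spanner's ring (axes as the spanner's): outside 54 mm, hole 34 mm in diameter, 12 mm thick; hole axis along z. Hung, the spanner hangs ring-up along its length: its x points up, this point about 13 mm below the hook's bar and its far end clear of the cabinet's floor.
- spanner_grip (a point): Middle of the spanner's black straight handle, 72 mm long, 20 mm wide, 18 mm high, half-way up, 128 mm from the ring's centre along the spanner's -x; the handle's free end is 36 mm further. A flat shank 14 mm wide joins handle and ring.
- jar_center (a point): Middle of the screw jar, 68 mm across and 92 mm high, upright.
- stone_center (a point): Middle of the flat oil stone, 50 x 160 x 25 mm (bystander), its length along its y.
Things that resemble listed ones, but are neither listed nor needed, are in the scene too. Leave any turquoise look-alike of the spanner alone.

How it is judged:
By the outcome, as a careful person would: the job done as asked, in the order asked, and still so for the second after the job is handed in, with the robot touching nothing.
It also fails if it takes over 72 s, if anything falls off the work surface, if the arm or the gripper's body presses on something with over 40 N, if the wrist force passes 120 N, or if a joint passes its speed limit or range.

## Working session

There is one attempt and no reset: what is moved stays moved. The work goes in short steps, Python scripts to look and compute and a tool call to move; the robot and the scene stay as the last step left them, time stands still between calls to the robot, and variables do not carry over. Pictures are saved under pics/ and viewed, and the job is handed in when it is done.

Besides the shell and the picture viewer there is one more tool, called after "Emit:" as name(argument=value, ...) on one line, values as JSON. step_arm: Moves the arm, as the interface text tells. Its arguments: {"type":"object","properties":{"increments":{"type":"array","items":{"type":"number"}},"force":{"type":"number"}},"required":["increments"]}

```bash
ls; mkdir -p pics
python3 - <<'E'
from cell import sense,snapshot
import cv2,numpy as np
s=sense();print(s)
for n in("side","top"):
    d=snapshot(n);cv2.imwrite(f"pics/{n}0.png",d["frame"][:,:,::-1]);np.savez(f"{n}0.npz",**d)
    print(n,d["K"],d["D"],d["rvec"],d["tvec"])
E
```

```text
pics
{'t': 0.0, 'joints': array([ 1.20093118e+00,  1.26375463e-01, -4.06204059e-02,  1.40539616e+00,
        1.37144566e-05,  1.57078778e+00]), 'dq': array([-0.00052903,  0.00207391,  0.00316013,  0.00031905, -0.00225213,
       -0.00052583]), 'effort': array([-7.91805815e-04, -4.35919333e+01,  3.52919841e+01,  1.72881992e-02,
        2.65884671e-05, -2.55830077e-07]), 'tcp_pos': array([0.18962927, 0.48911449, 0.23052517]), 'orientation': array([-3.13999695e+00, -1.37280707e-05,  2.77173602e+00]), 'wrist_force': array([-0.51740114, -0.83053845,  0.48829448]), 'ft_torque': array([-0.01892837,  0.02996213, -0.01464512]), 'gripper_width': 0.08537485437197943}
side [[369.57578371   0.         320.942879  ]
 [  0.         369.57578371 201.00468704]
 [  0.           0.           1.        ]] [0.01569511 0.         0.         0.         0.        ] [ 2.29538037  0.55708772 -0.23511407] [-0.46512361 -0.05297218  1.66280054]
top [[400.59284029   0.         320.96680883]
 [  0.         400.59284029 194.87432495]
 [  0.           0.           1.        ]] [-0.0629877  0.         0.         0.         0.       ] [ 2.31633196 -1.492216    0.31080496] [-0.23695219  0.49269633  1.48886651]
```

View pics/side0.png

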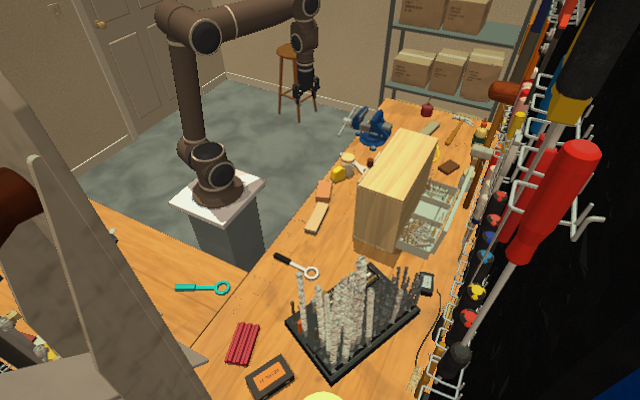

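View pics/top0.png

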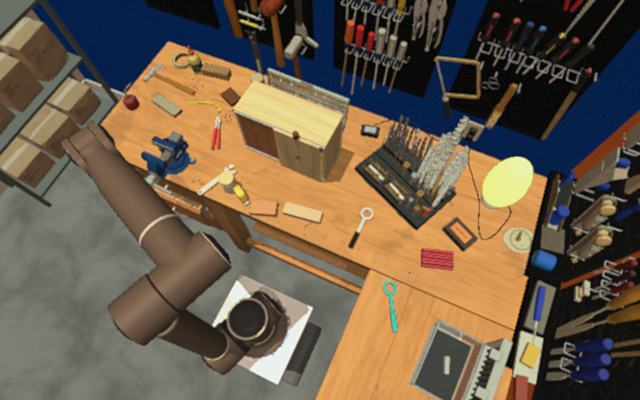

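```bash
cat > h.py <<'E'
import numpy as np,cv2
def load(f):
    return dict(np.load(f))
def cloud(d):
    h,w=d["depth"].shape
    u,v=np.meshgrid(np.arange(w),np.arange(h))
    p=cv2.undistortPoints(np.stack([u,v],-1).reshape(-1,1,2).astype(float),d["K"],d["D"]).reshape(h,w,2)
    z=d["depth"][...,None]
    c=np.concatenate([p*z,z],-1)
    R=cv2.Rodrigues(d["rvec"])[0]
    W=(c-d["tvec"].ravel())@R
    W[d["depth"]==0]=np.nan
    return W
def proj(d,P):
    return cv2.projectPoints(np.asarray(P,float).reshape(-1,1,3),d["rvec"],d["tvec"],d["K"],d["D"])[0].reshape(-1,2)
def crop(d,x0,y0,x1,y1,s,name):
    cv2.imwrite(name,cv2.resize(d["frame"][y0:y1,x0:x1,::-1],None,fx=s,fy=s,interpolation=cv2.INTER_CUBIC))
E
python3 - <<'E'
from h import *
t=load("top0.npz");s=load("side0.npz")
crop(t,220,60,420,260,4,"pics/t1.png") if 0 else crop(t,200,70,400,220,4,"pics/t1.png")
crop(s,260,100,460,250,4,"pics/s1.png")
W=cloud(t)
for p in [(235,110),(290,120),(340,100),(300,133),(295,137),(320,150),(260,140),(360,228),(366,213),(352,243),(303,213),(264,208),(237,190),(270,300)]:
    print(p,W[p[1],p[0]].round(3))
W=cloud(s)
for p in [(385,170),(420,180),(285,258),(311,272),(375,225)]:
    print(p,W[p[1],p[0]].round(3))
E
```

```text
(235, 110) [0.666 0.409 0.286]
(290, 120) [0.711 0.191 0.286]
(340, 100) [0.962 0.087 0.168]
(300, 133) [0.669 0.127 0.294]
(295, 137) [0.642 0.135 0.299]
(320, 150) [0.656 0.04  0.25 ]
(260, 140) [0.668 0.327 0.119]
(360, 228) [ 0.512 -0.201  0.021]
(366, 213) [ 0.592 -0.197  0.001]
(352, 243) [ 0.442 -0.196  0.016]
(303, 213) [0.474 0.037 0.028]
(264, 208) [0.428 0.195 0.026]
(237, 190) [0.438 0.319 0.073]
(270, 300) [ 0.086 -0.036  0.196]
(385, 170) [0.712 0.132 0.285]
(420, 180) [0.825 0.227 0.21 ]
(285, 258) [ 0.475 -0.197  0.016]
(311, 272) [ 0.584 -0.197 -0.002]
(375, 225) [0.738 0.014 0.124]
```

View pics/t1.png

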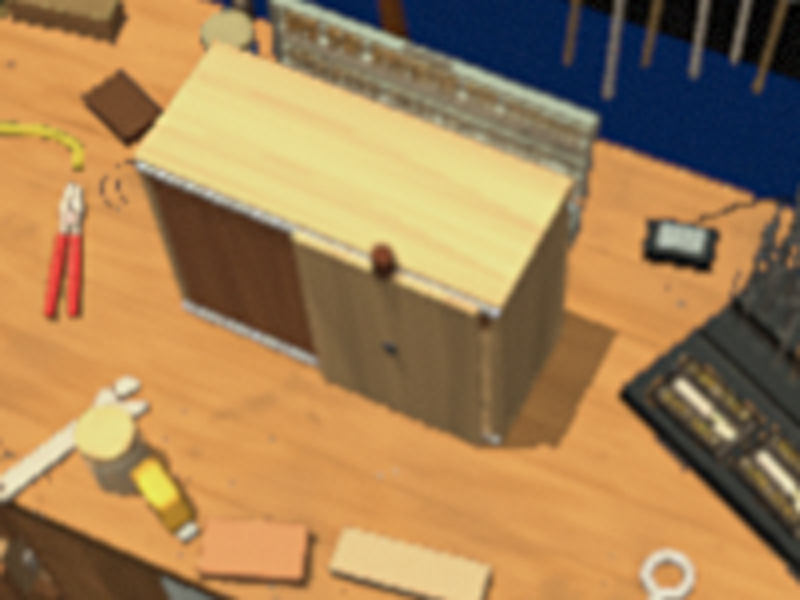

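View pics/s1.png

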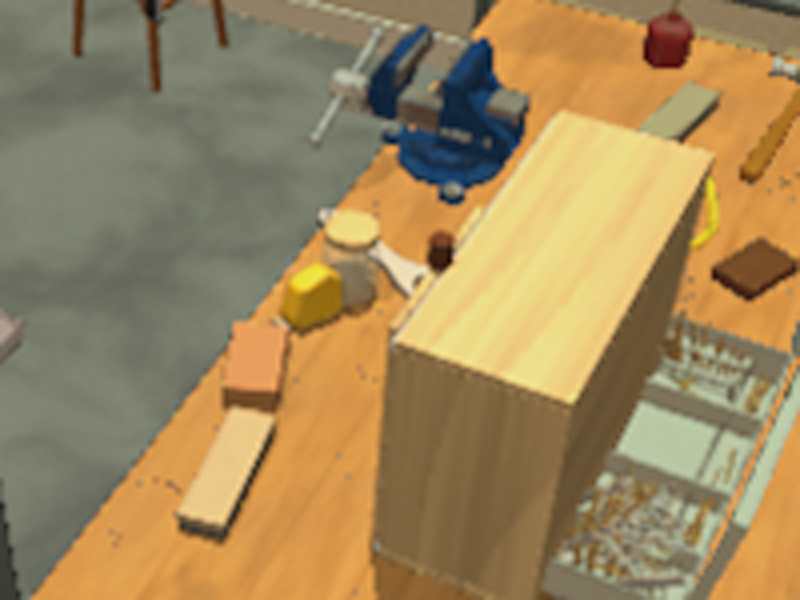

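Run:
```python
from h import *
for n in("top","side"):
    d=load(n+"0.npz");W=cloud(d)
    m=(abs(W[...,2]-0.287)<0.003)&(W[...,0]>.5)&(W[...,0]<1)&(abs(W[...,1]-.2)<.4)
    m=cv2.morphologyEx(m.astype(np.uint8),cv2.MORPH_OPEN,np.ones((3,3)))>0
    P=W[m];r=cv2.minAreaRect((P[:,:2]*1000).astype(np.float32));print(n,m.sum(),r,np.median(P[:,2]));print(cv2.boxPoints(r).round(1).tolist())
    # knob
    k=(W[...,2]>0.297)&(W[...,2]<.325)&(abs(W[...,0]-.65)<.08)&(abs(W[...,1]-.13)<.08)
    print("knob",k.sum(),W[k].mean(0),W[k].min(0),W[k].max(0))
    # spanner
    s=(abs(W[...,0]-.52)<.13)&(abs(W[...,1]+.197)<.05)&(W[...,2]<.04)
    f=d["frame"].astype(int);sat=f.max(-1)-f.min(-1);
    s&=(sat<45)
    P=W[s];r=cv2.minAreaRect((P[:,:2]*1000).astype(np.float32));print("sp",s.sum(),r)
    c=P[:,:2].mean(0);u,S,vt=np.linalg.svd(P[:,:2]-c);print(c,vt[0])
    pr=(P[:,:2]-c)@vt[0];print(pr.min(),pr.max())
```

```text
top 214 ((720.3670654296875, 208.68988037109375), (345.9722900390625, 148.69790649414062), 89.20231628417969) 0.2876217711634369
[[643.5999755859375, 36.79999923706055], [792.2999877929688, 34.70000076293945], [797.0999755859375, 380.6000061035156], [648.4000244140625, 382.70001220703125]]
knob 45 [0.648771   0.13323347 0.3109752 ] [0.63689961 0.0909042  0.29773818] [0.66214696 0.1444378  0.31936813]
sp 478 ((500.6519775390625, -197.91018676757812), (99.23053741455078, 221.18930053710938), 89.42982482910156)
[ 0.48752907 -0.19791154] [-0.99981544  0.01921135]
-0.12377749543289224 0.09772309322593398
side 2323 ((743.2100219726562, 214.51031494140625), (406.8511657714844, 162.4756622314453), 88.24237060546875) 0.28694283574626755
[[655.7999877929688, 13.699999809265137], [818.2000122070312, 8.699999809265137], [830.5999755859375, 415.29998779296875], [668.2000122070312, 420.29998779296875]]
knob 44 [0.65126893 0.13021317 0.30787817] [0.63977669 0.11842352 0.29711018] [0.66197559 0.1496371  0.31537703]
sp 259 ((523.1253662109375, -210.96279907226562), (183.7096405029297, 60.088096618652344), 5.682358741760254)
[ 0.53098524 -0.20423937] [ 0.99908152 -0.04285004]
-0.10166916258276189 0.08385203491921225
```

```bash
cat >> h.py <<'E'
def cab(p,Q):
    x,y,a=p;Q=np.asarray(Q,float);c,s=np.cos(a),np.sin(a)
    return np.stack([x+c*Q[...,0]-s*Q[...,1],y+s*Q[...,0]+c*Q[...,1],Q[...,2]],-1)
def draw(d,img,s,x0,y0,P,col,closed=False):
    q=proj(d,P);q=((q-[x0,y0]+.5)*s-.5).round().astype(int)
    cv2.polylines(img,[q.reshape(-1,1,2)],closed,col,1)
E
python3 - <<'E'
from h import *
from scipy.optimize import least_squares
t=load("top0.npz");s=load("side0.npz")
FL,FR,BR,BL=[[-.08,.2,.287],[-.08,-.2,.287],[.08,-.2,.287],[.08,.2,.287]]
C=[FL,FR,BR,BL]
ot=np.array([[233.4,110.4],[324.6,147.6],[342.6,115.1],[254.1,80.9]])
os_=np.array([[399.6,127.6],[359.1,185.9],[402.6,200.1],[437.9,138.4]])
for w in ((1,0),(0,1),(1,1)):
    f=lambda p:np.concatenate([w[0]*(proj(t,cab(p,C))-ot).ravel(),w[1]*(proj(s,cab(p,C))-os_).ravel()])
    r=least_squares(f,[.74,.21,-.03],loss='soft_l1');print(w,r.x,r.fun.round(1))
p=r.x;np.save("cab.npy",p)
for d,n,(x0,y0,x1,y1) in((t,"pics/t2.png",(200,70,400,220)),(s,"pics/s2.png",(260,100,460,250))):
    img=cv2.resize(d["frame"][y0:y1,x0:x1,::-1],None,fx=4,fy=4,interpolation=cv2.INTER_CUBIC)
    draw(d,img,4,x0,y0,cab(p,C),(0,0,255),True)
    draw(d,img,4,x0,y0,cab(p,[[q[0],q[1],0] for q in C]),(0,0,255),True)
    for dy in(0,.015):
      draw(d,img,4,x0,y0,cab(p,[[-.094,dy-.196-.000,.005],[-.094,dy,.005],[-.094,dy,.283],[-.094,dy-.196,.283]]),(255,0,0),True)
      draw(d,img,4,x0,y0,cab(p,[[-.089,dy-.098,.283],[-.089,dy-.098,.313]]),(0,255,0))
    cv2.imwrite(n,img)
x0,y0=330,190
img=cv2.resize(t["frame"][190:260,330:400,::-1],None,fx=8,fy=8,interpolation=cv2.INTER_CUBIC);cv2.imwrite("pics/t3.png",img)
img=cv2.resize(s["frame"][240:290,260:330,::-1],None,fx=8,fy=8,interpolation=cv2.INTER_CUBIC);cv2.imwrite("pics/s3.png",img)
E
```

```text
(1, 0) [ 0.73752685  0.21480144 -0.02619492] [-0.6 -0.6  0.5  0.1  0.6  0.4 -0.6 -0.2 -0.  -0.  -0.  -0.  -0.  -0.
 -0.  -0. ]
(0, 1) [ 0.74448291  0.21049062 -0.02410744] [ 0.  -0.   0.  -0.   0.  -0.   0.  -0.  -0.2 -0.4 -0.9 -0.5  0.6  1.2
  0.4 -0.3]
(1, 1) [ 0.74119985  0.21424248 -0.02583592] [-0.  -1.2  1.1 -0.6  1.2 -0.3 -0.1 -0.8 -0.6 -1.1 -1.5 -1.5 -0.1  0.1
 -0.1 -1. ]
```

View pics/t2.png

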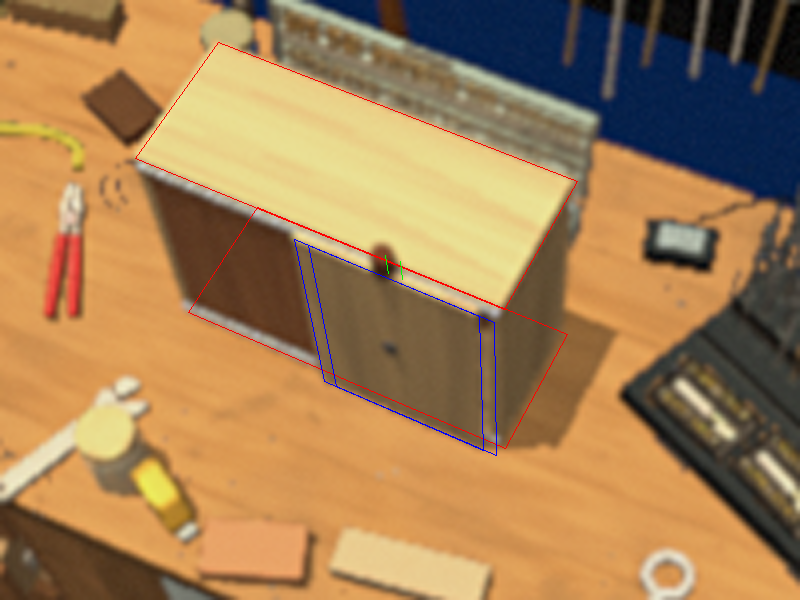

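View pics/s2.png

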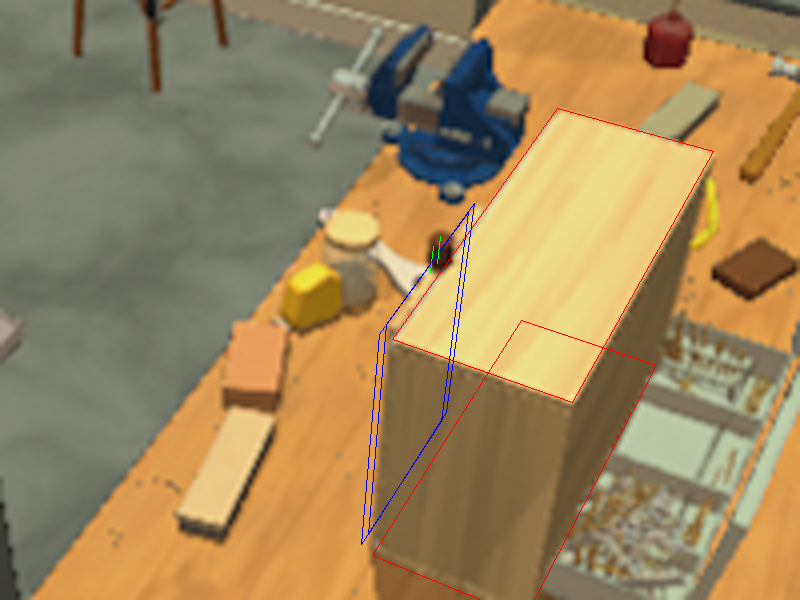

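View pics/t3.png

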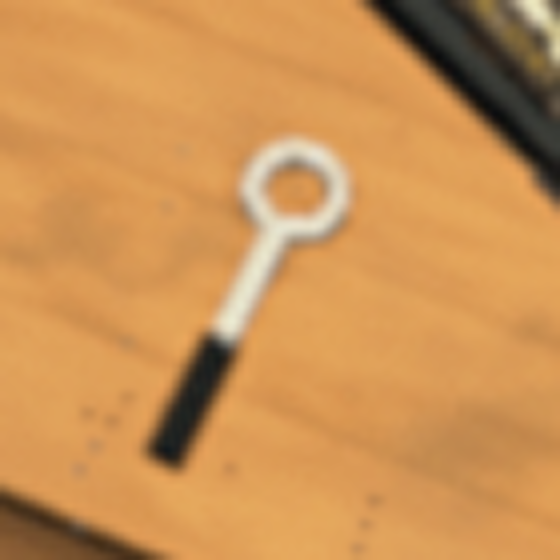

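View pics/s3.png

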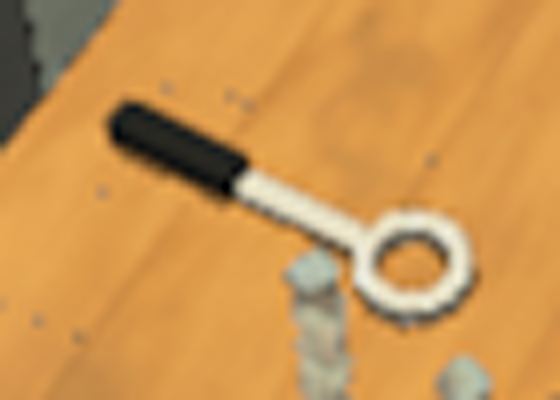

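```bash
cat >> h.py <<'E'
def ray(d,uv,z):
    q=cv2.undistortPoints(np.array([[uv]],float),d["K"],d["D"]).ravel()
    R=cv2.Rodrigues(d["rvec"])[0];o=-R.T@d["tvec"].ravel();v=R.T@np.array([q[0],q[1],1])
    return o+v*(z-o[2])/v[2]
def f2(n,sc,x0,y0): return ((n[0]+.5)/sc-.5+x0,(n[1]+.5)/sc-.5+y0)
E
python3 - <<'E'
from h import *
t=load("top0.npz");s=load("side0.npz")
for n,d,o,pts in(("t",t,(330,190),[(296,190,.01),(168,455,.012),(224,338,.016)]),("s",s,(260,240),[(413,266,.01),(122,125,.012),(240,180,.016)])):
    P=[ray(d,f2(q[:2],8,*o),q[2]) for q in pts]
    print(n,np.round(P,4).tolist(),np.linalg.norm(P[0][:2]-P[1][:2]),np.arctan2(*(P[0]-P[1])[[1,0]]))
for d,sc,o,q in((t,4,(200,70),(382,254)),(s,4,(260,100),(440,240))):
    print("knob top?",ray(d,f2(q,sc,*o),.308))
E
```

```text
t [[0.5874, -0.2004, 0.01], [0.4274, -0.1956, 0.012], [0.4948, -0.1977, 0.016]] 0.1600306618385639 -0.030071005063360304
s [[0.5906, -0.2063, 0.01], [0.4328, -0.2008, 0.012], [0.4997, -0.205, 0.016]] 0.1579510523259156 -0.03479756994603728
knob top? [0.65268617 0.13872673 0.308     ]
knob top? [0.64983792 0.13490833 0.308     ]
```

```bash
cat > go.py <<'E'
import sys,numpy as np
from cell import sense
# go.py x y z yaw n : rows in tool axes from measured pose
s=sense();p=s["tcp_pos"];yaw=s["orientation"][2]
a=[float(v) for v in sys.argv[1:6]];n=int(a[4])
dy=(a[3]-yaw+np.pi)%(2*np.pi)-np.pi
print("t %.2f"%s["t"],p.round(4),"yaw %.3f"%yaw,"F",s["wrist_force"].round(1),"w %.4f"%s["gripper_width"],"q",s["joints"].round(2))
d=np.array(a[:3])-p
for k in range(n):
    y=yaw+dy*k/n; R=np.array([[np.cos(y),np.sin(y),0],[np.sin(y),-np.cos(y),0],[0,0,-1]])
    print((R.T@d/n*100).round(2),"turn %.3f"%(-dy/n))
E
python3 go.py .2 .489 .38 3.115 4; python3 go.py .651 .1365 .35 3.115 18
```

```text
t 0.10 [0.1896 0.4892 0.2306] yaw 2.772 F [-0.4 -0.3 -0.1] w 0.0849 q [ 1.2   0.13 -0.04  1.41  0.    1.57]
[-0.24  0.09 -3.73] turn -0.086
[-0.25  0.07 -3.73] turn -0.086
[-0.26  0.05 -3.73] turn -0.086
[-0.26  0.02 -3.73] turn -0.086
t 0.10 [0.1896 0.4892 0.2306] yaw 2.772 F [-0.4 -0.3 -0.1] w 0.0849 q [ 1.2   0.13 -0.04  1.41  0.    1.57]
[-3.1  -0.9  -0.66] turn -0.019
[-3.08 -0.96 -0.66] turn -0.019
[-3.06 -1.02 -0.66] turn -0.019
[-3.04 -1.08 -0.66] turn -0.019
[-3.02 -1.13 -0.66] turn -0.019
[-3.   -1.19 -0.66] turn -0.019
[-2.98 -1.25 -0.66] turn -0.019
[-2.95 -1.3  -0.66] turn -0.019
[-2.93 -1.36 -0.66] turn -0.019
[-2.9  -1.42 -0.66] turn -0.019
[-2.87 -1.47 -0.66] turn -0.019
[-2.84 -1.53 -0.66] turn -0.019
[-2.81 -1.58 -0.66] turn -0.019
[-2.78 -1.63 -0.66] turn -0.019
[-2.75 -1.69 -0.66] turn -0.019
[-2.72 -1.74 -0.66] turn -0.019
[-2.68 -1.79 -0.66] turn -0.019
[-2.65 -1.84 -0.66] turn -0.019
```

Emit:
step_arm(increments=[0,-0.25,0.1,-3.7,-0.086,0,-0.25,0.1,-3.7,-0.086,0,-0.25,0,-3.7,-0.086,0,-0.25,0,-3.7,-0.086,0,-3,-1.5,0,0])

```text
t: 0.52
tcp_pos: [0.2278, 0.4757, 0.3861]
orientation: [3.132, 0.002, 3.124]
wrist_force: [0.4, -0.7, 0.7]
gripper_width: 0.0855
```

```bash
python3 go.py .651 .1365 .36 3.115 15|head -3
```

```text
t 0.52 [0.2278 0.4757 0.3861] yaw 3.124 F [ 0.4 -0.7  0.7] w 0.0855 q [1.12 0.18 0.37 1.75 0.   1.14]
[-2.86 -2.21  0.17] turn 0.001
[-2.86 -2.21  0.17] turn 0.001
```

Emit:
step_arm(increments=[0,-2.86,-2.2,0.1,0,0,-2.86,-2.2,0.1,0,0,-2.86,-2.2,0.1,0,0,-2.86,-2.2,0.1,0,0,-2.86,-2.2,0.1,0])

```text
t: 0.93
tcp_pos: [0.3708, 0.3583, 0.3739]
orientation: [-3.141, -0.0, 3.116]
wrist_force: [1.0, -0.1, 0.8]
gripper_width: 0.0856
```

Emit:
step_arm(increments=[0,-2.86,-2.2,0.1,0,0,-2.86,-2.2,0.1,0,0,-2.86,-2.2,0.1,0,0,-2.86,-2.2,0.1,0,0,-2.86,-2.2,0.1,0])

```text
t: 1.35
tcp_pos: [0.511, 0.2445, 0.3689]
orientation: [-3.141, -0.001, 3.116]
wrist_force: [0.9, 1.0, 0.4]
gripper_width: 0.0855
```

```bash
python3 go.py .651 .1365 .36 3.115 4|head -3
```

```text
t 1.35 [0.511  0.2445 0.3689] yaw 3.116 F [0.9 1.  0.4] w 0.0855 q [0.45 0.26 0.43 1.74 0.   0.47]
[-3.57 -2.61  0.22] turn 0.000
[-3.57 -2.61  0.22] turn 0.000
```

Emit:
step_arm(increments=[0,-2.86,-2.2,0.1,0,0,-2.86,-2.2,0.1,0,0,-2.86,-2.2,0.1,0,0,-2.8,-2,0.1,0,0,0,0,0,0])

```text
t: 1.77
tcp_pos: [0.6254, 0.1531, 0.3615]
orientation: [-3.139, -0.003, 3.111]
wrist_force: [0.6, 0.8, -0.4]
gripper_width: 0.0849
```

```bash
python3 go.py .651 .1365 .34 3.115 1|head -3
python3 - <<'E'
from h import *
from cell import *
for n in("side","top"):
    d=snapshot(n);np.savez(n+"1.npz",**d)
    x0,y0=(250,90) if n=="top" else (330,90)
    crop(d,x0,y0,x0+100,y0+75,8,f"pics/{n}1.png")
    s=sense();print(proj(d,s["tcp_pos"]),s["tcp_pos"])
E
```

```text
t 1.77 [0.6254 0.1531 0.3615] yaw 3.111 F [ 0.6  0.8 -0.4] w 0.0849 q [ 0.24  0.44  0.66  1.8  -0.    0.27]
[-2.61 -1.58  2.15] turn -0.004
[[366.22272469 142.16628865]] [0.62361315 0.15484588 0.36230773]
[[285.89445083 129.34929157]] [0.6223551  0.15602489 0.36342284]
```

View pics/side1.png

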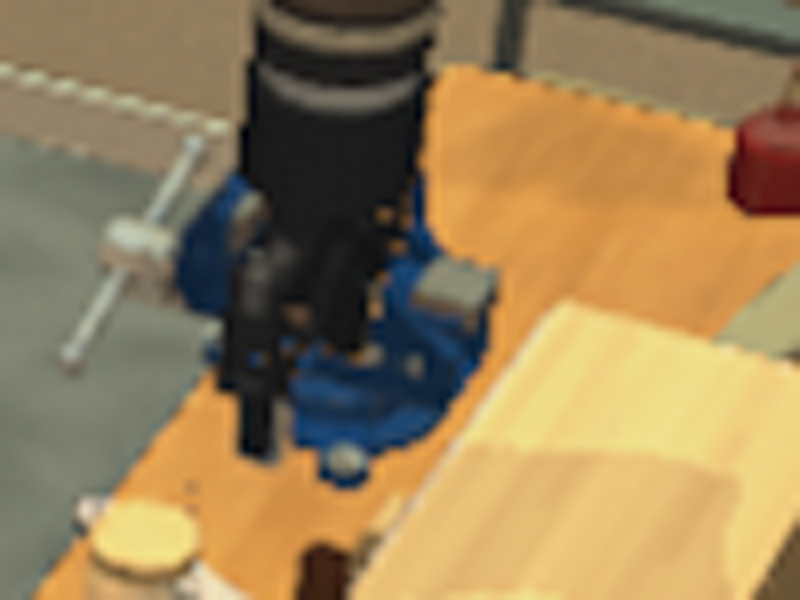

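View pics/top1.png

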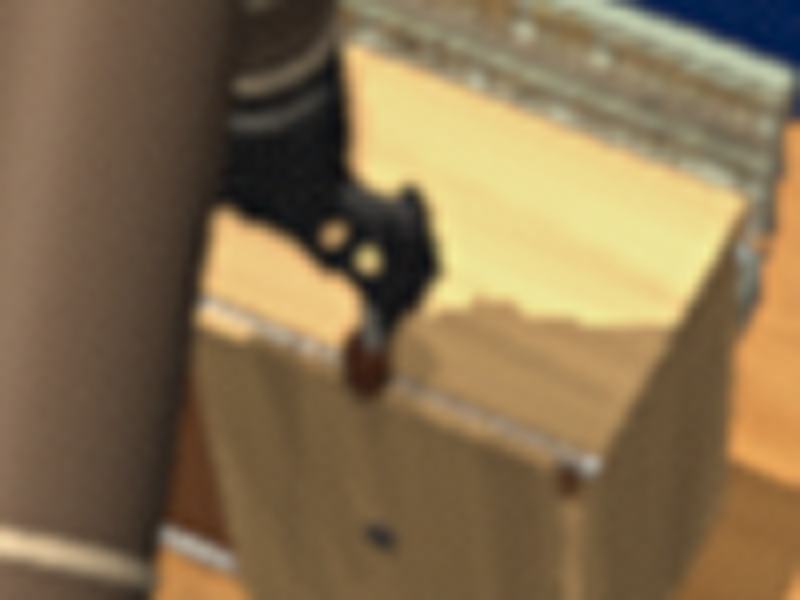

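```bash
python3 go.py .651 .1365 .34 3.115 1|head -3
```

```text
t 1.87 [0.6224 0.156  0.3634] yaw 3.113 F [-0.9  0.3 -0.4] w 0.0855 q [0.25 0.43 0.66 1.8  0.   0.27]
[-2.92 -1.87  2.34] turn -0.002
```

Emit:
step_arm(increments=[0,-1.45,-0.95,1.2,0,0,-1.45,-0.95,1.2,0,0,0,0,0,0,0,0,0,0,0])

```text
t: 2.2
tcp_pos: [0.6499, 0.1371, 0.3393]
orientation: [-3.141, -0.003, 3.116]
wrist_force: [-0.6, 0.3, -0.2]
gripper_width: 0.0855
```

```bash
python3 go.py .651 .1365 .291 3.115 3|head -3
python3 - <<'E'
from h import *
from cell import *
for n in("side","top"):
    d=snapshot(n);np.savez(n+"1.npz",**d)
    x0,y0=(250,90) if n=="top" else (330,90)
    crop(d,x0,y0,x0+100,y0+75,8,f"pics/{n}2.png")
E
```

```text
t 2.20 [0.6499 0.1371 0.3393] yaw 3.116 F [-0.6  0.3 -0.2] w 0.0855 q [0.21 0.46 0.66 1.77 0.   0.23]
[-0.04 -0.02  1.61] turn 0.000
[-0.04 -0.02  1.61] turn 0.000
```

View pics/side2.png

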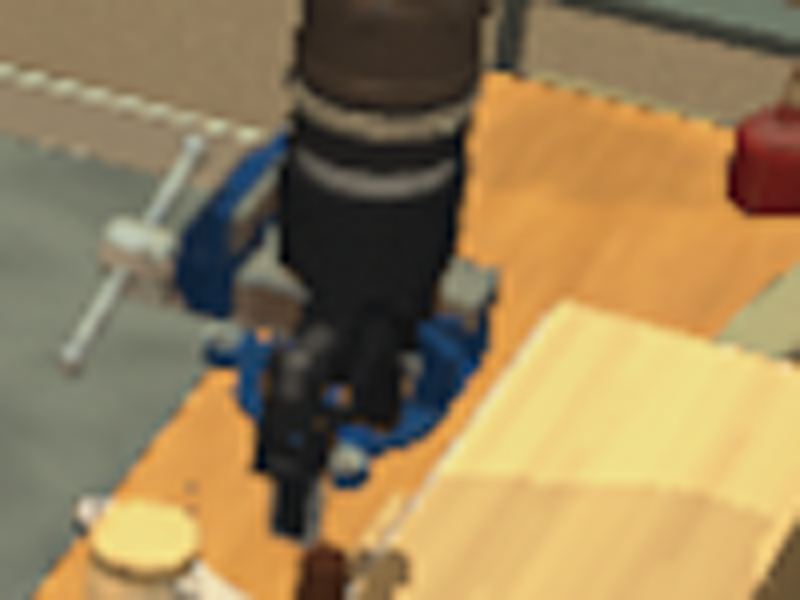

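View pics/top2.png

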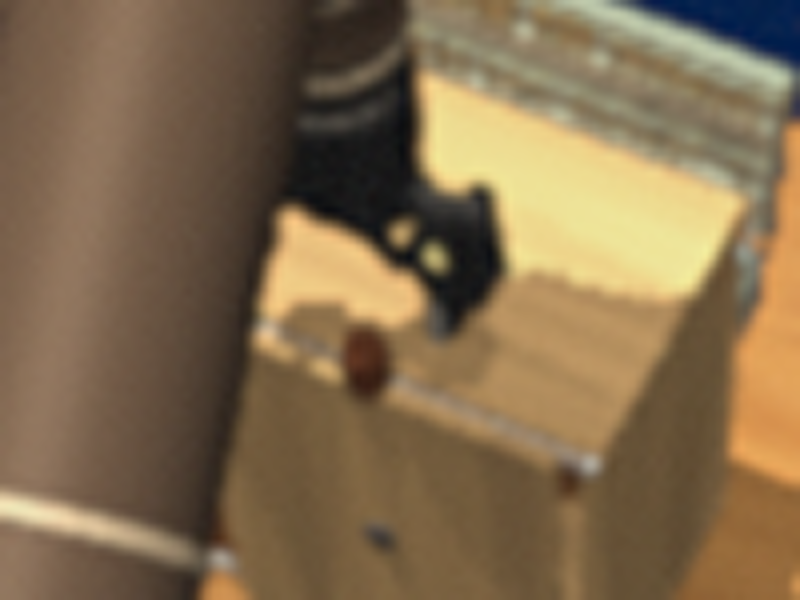

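Emit:
step_arm(increments=[0,0,0,1.6,0,0,0,0,1.6,0,0,0,0,1.5,0,0.6,0,0,0,0,0.75,0,0,0,0], force=25)

```text
t: 2.72
tcp_pos: [0.6491, 0.1377, 0.2946]
orientation: [-3.141, -0.001, 3.117]
wrist_force: [0.5, -0.1, 0.5]
gripper_width: 0.064
```

Emit:
step_arm(increments=[1,0,0,0,0,1,0,0,0,0,1,0,0,0,0,1,0,0,0,0])

```text
t: 3.05
tcp_pos: [0.6503, 0.1373, 0.2957]
orientation: [3.141, 0.002, 3.116]
wrist_force: [0.4, 0.8, 4.4]
gripper_width: 0.0231
```

```bash
python3 go.py .651 .1365 .291 3.115 1|head -3
python3 - <<'E'
from h import *
from cell import *
for n in("side","top"):
    d=snapshot(n)
    x0,y0=(250,90) if n=="top" else (330,90)
    crop(d,x0,y0,x0+100,y0+75,6,f"pics/{n}3.png")
E
python3 -c "
import cv2,numpy as np
cv2.imwrite('pics/b3.png',np.vstack([cv2.resize(cv2.imread('pics/%s3.png'%n),(400,300)) for n in('side','top')]))"
```

```text
t 3.05 [0.6503 0.1373 0.2957] yaw 3.116 F [0.4 0.8 4.4] w 0.0231 q [ 0.21  0.43  0.5   1.64 -0.    0.23]
[-0.07 -0.08  0.47] turn 0.001
```

View pics/b3.png

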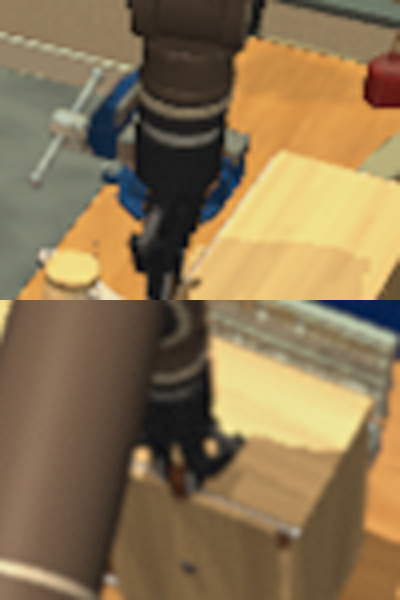

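Emit:
step_arm(increments=[1,0,1,0,0,1,0,2,0,0,1,0,2,0,0,1,0,2,0,0,1,0,2,0,0])

```text
t: 3.57
tcp_pos: [0.6528, 0.2278, 0.2957]
orientation: [-3.141, 0.003, 3.115]
wrist_force: [1.6, -2.1, 6.6]
gripper_width: 0.023
```

Emit:
step_arm(increments=[1,0,2,0,0,1,0,2,0,0,1,0,1.5,0,0,1,0,0.8,0,0,1,0,0.5,0,0])

```text
t: 3.98
tcp_pos: [0.6548, 0.2968, 0.2957]
orientation: [3.141, 0.004, 3.117]
wrist_force: [2.1, -1.3, 6.2]
gripper_width: 0.023
```

Emit:
step_arm(increments=[1,0,0.4,0,0,1,0,0.4,0,0,1,0,0.3,0,0])

```text
t: 4.23
tcp_pos: [0.6551, 0.3067, 0.2957]
orientation: [3.141, 0.004, 3.116]
wrist_force: [1.6, -1.8, 6.8]
gripper_width: 0.0229
```

Emit:
step_arm(increments=[1,0,0.3,0,0,1,0,0.3,0,0,1,0,0.2,0,0,1,0,0,0,0])

```text
t: 4.57
tcp_pos: [0.6552, 0.3089, 0.2957]
orientation: [-3.132, 0.003, 3.113]
wrist_force: [-0.4, -19.8, 8.6]
gripper_width: 0.0225
```

Emit:
step_arm(increments=[1,0,-0.6,0,0,0.5,0,0,0,0,0.3,0,0,0,0,0.3,0,0,-1.5,0,0.3,0,0,-3,0])

```text
t: 4.98
tcp_pos: [0.6527, 0.3083, 0.3342]
orientation: [-3.137, -0.01, 3.116]
wrist_force: [2.7, 0.4, 0.5]
gripper_width: 0.0598
```

```bash
python3 go.py .48 -.05 .34 3.109 12|sed -n '1,2p;$p'
```

```text
t 4.98 [0.6527 0.3083 0.3342] yaw 3.116 F [2.7 0.4 0.5] w 0.0598 q [0.44 0.64 0.94 1.88 0.   0.47]
[ 1.36 -3.02 -0.05] turn 0.001
[ 1.34 -3.03 -0.05] turn 0.001
```

Emit:
step_arm(increments=[0.3,1.4,-2.8,0,0,0.3,1.4,-3,0,0,0.3,1.4,-3,0,0,0.3,1.4,-3,0,0,0.3,1.4,-3,0,0])

```text
t: 5.4
tcp_pos: [0.5798, 0.1618, 0.3382]
orientation: [-3.142, -0.002, 3.117]
wrist_force: [-0.2, -0.6, 1.4]
gripper_width: 0.0598
```

Emit:
step_arm(increments=[0.3,1.4,-3,0,0,0.3,1.4,-3,0,0,0.3,1.4,-3,0,0,0.3,1.4,-3,0,0,0.3,1.4,-3,0,0])

```text
t: 5.82
tcp_pos: [0.5057, 0.0134, 0.3388]
orientation: [3.141, -0.001, 3.117]
wrist_force: [1.1, -0.2, -0.3]
gripper_width: 0.0598
```

Emit:
step_arm(increments=[0.3,1.4,-3,0,0,0.3,1.4,-3,0,0,0.3,1.4,-3,1,0,0.3,1.4,-3,2,0,0.3,0,-1,2,0])

```text
t: 6.23
tcp_pos: [0.4457, -0.1167, 0.2895]
orientation: [-3.141, 0.001, 3.114]
wrist_force: [0.8, 0.6, 0.1]
gripper_width: 0.0598
```

```bash
python3 go.py .442 -.1985 .08 3.111 10|sed -n '1,2p;$p'
python3 - <<'E'
from h import *
from cell import *
for n in("side","top"):
    d=snapshot(n);np.savez(n+"4.npz",**d)
    if n=="top": crop(d,220,80,370,190,5,"pics/top4.png"); crop(d,330,190,400,260,8,"pics/top4b.png")
    else: cv2.imwrite("pics/side4.png",d["frame"][:,:,::-1])
E
```

```text
t 6.23 [ 0.4457 -0.1167  0.2895] yaw 3.114 F [0.8 0.6 0.1] w 0.0598 q [-0.26  0.01 -0.04  1.52 -0.   -0.23]
[ 0.01 -0.82  2.09] turn 0.000
[ 0.01 -0.82  2.09] turn 0.000
```

View pics/top4.png

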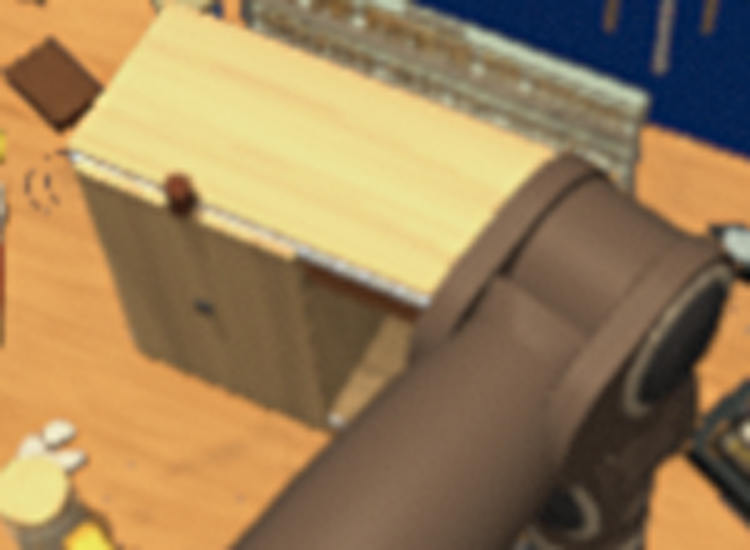

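View pics/side4.png

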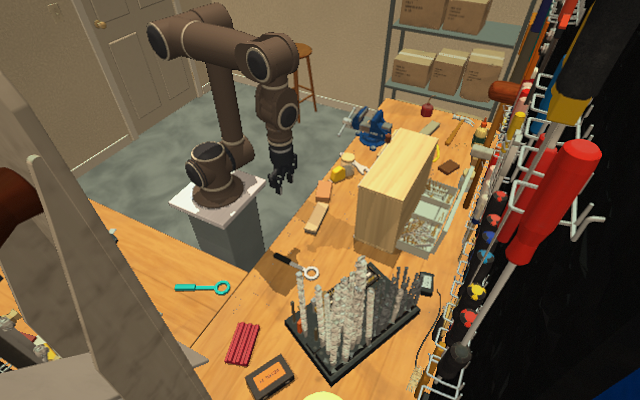

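Emit:
step_arm(increments=[0.2,0,-1.6,3.4,0,0.2,0,-1.6,3.4,0,0.2,0,-1.6,3.4,0,0.2,0,-1.6,3.4,0,0.2,0.1,-1.5,3.4,0])

```text
t: 6.75
tcp_pos: [0.4455, -0.1931, 0.1187]
orientation: [3.141, 0.001, 3.118]
wrist_force: [1.2, 0.0, 0.0]
gripper_width: 0.0679
```

Emit:
step_arm(increments=[0.2,0,0,1.5,0,0.2,0,0,1,0,0.2,0,0,0,0])

```text
t: 7.0
tcp_pos: [0.4441, -0.1922, 0.0928]
orientation: [3.14, -0.003, 3.117]
wrist_force: [-0.8, 0.7, 0.0]
gripper_width: 0.0679
```

```bash
python3 go.py .442 -.1985 .004 3.111 2|sed -n '1,2p;$p'
python3 - <<'E'
from h import *
from cell import *
im=[]
for n in("side","top"):
    d=snapshot(n);np.savez(n+"5.npz",**d)
    x0,y0=(250,220) if n=="side" else (320,190)
    c=d["frame"][y0:y0+70,x0:x0+90,::-1];im.append(cv2.resize(c,None,fx=6,fy=4.2*6/4.2,interpolation=cv2.INTER_CUBIC))
cv2.imwrite("pics/b5.png",cv2.resize(np.vstack(im),None,fx=.7,fy=.7))
E
```

```text
t 7.00 [ 0.4441 -0.1922  0.0928] yaw 3.117 F [-0.8  0.7  0. ] w 0.0679 q [-0.41  0.09 -0.39  1.1   0.   -0.38]
[ 0.09 -0.32  4.44] turn 0.003
[ 0.09 -0.32  4.44] turn 0.003
```

View pics/b5.png

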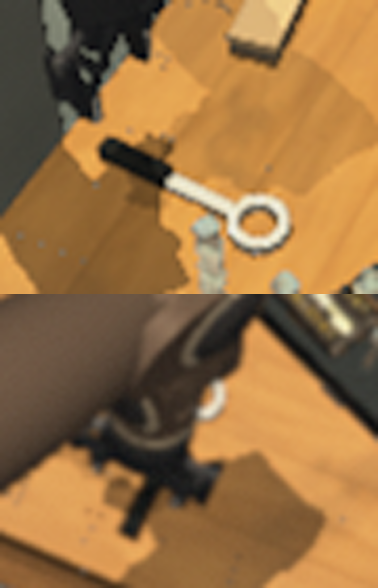

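Emit:
step_arm(increments=[0.2,0.1,-0.3,3,0,0.2,0.1,-0.3,3,0,0.2,0,0,1.7,0,0.2,0,0,1,0,0.2,0,0,0,0])

```text
t: 7.52
tcp_pos: [0.4422, -0.1989, 0.0069]
orientation: [3.141, -0.001, 3.117]
wrist_force: [0.6, 0.6, 0.4]
gripper_width: 0.0682
```

```bash
python3 go.py .442 -.1985 .004 3.111 1|sed -n '1,2p;$p'
python3 - <<'E'
from h import *
from cell import *
im=[]
for n in("side","top"):
    d=snapshot(n)
    x0,y0=(250,220) if n=="side" else (320,190)
    c=d["frame"][y0:y0+70,x0:x0+90,::-1];im.append(cv2.resize(c,None,fx=6,fy=6,interpolation=cv2.INTER_CUBIC))
cv2.imwrite("pics/b6.png",cv2.resize(np.vstack(im),None,fx=.7,fy=.7))
E
```

```text
t 7.52 [ 0.4422 -0.1989  0.0069] yaw 3.117 F [0.6 0.6 0.4] w 0.0682 q [-0.42  0.16 -0.52  0.9   0.   -0.4 ]
[0.02 0.04 0.29] turn 0.006
[0.02 0.04 0.29] turn 0.006
```

View pics/b6.png

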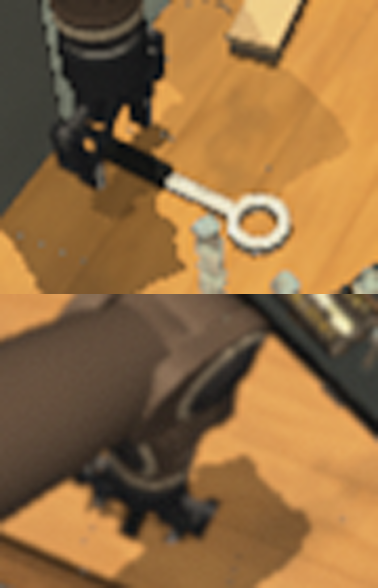

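Emit:
step_arm(increments=[0.6,0,0,0.2,0,1,0,0,0,0,1,0,0,0,0,1,0,0,0,0,1,0,0,0,0], force=50)

```text
t: 8.03
tcp_pos: [0.4427, -0.1996, 0.0062]
orientation: [-3.141, 0.001, 3.116]
wrist_force: [-0.2, 0.1, 4.8]
gripper_width: 0.0183
```

Emit:
step_arm(increments=[1,0,0,0,0,1,0,0,0,0,1,0,0,-1,0,1,0,0,-2,0,1,0,0,-3,0])

```text
t: 8.45
tcp_pos: [0.4398, -0.1985, 0.0639]
orientation: [3.14, -0.006, 3.116]
wrist_force: [-0.2, 1.1, -1.6]
gripper_width: 0.0187
```

Emit:
step_arm(increments=[1,0,0,-3,0,1,0,0,-3,0,1,0,0,-3,0,1,0,0,-2,0,1,0,0,0,0])

```text
t: 8.87
tcp_pos: [0.4439, -0.2003, 0.1802]
orientation: [-3.139, 0.006, 3.116]
wrist_force: [0.9, 1.0, -1.1]
gripper_width: 0.0188
```

```bash
python3 go.py .442 -.1985 .3 3.115 1|sed -n '1,2p;$p'
python3 - <<'E'
from h import *
from cell import *
im=[]
for n in("side","top"):
    d=snapshot(n);np.savez(n+"7.npz",**d)
    x0,y0=(220,150) if n=="side" else (300,150)
    c=d["frame"][y0:y0+130,x0:x0+160,::-1];im.append(cv2.resize(c,None,fx=4,fy=4,interpolation=cv2.INTER_CUBIC))
    cv2.imwrite(f"pics/{n}7.png",im[-1])
E
```

```text
t 8.87 [ 0.4439 -0.2003  0.1802] yaw 3.116 F [ 0.9  1.  -1.1] w 0.0188 q [-0.42  0.05 -0.23  1.28 -0.   -0.4 ]
[  0.19   0.18 -11.98] turn 0.001
[  0.19   0.18 -11.98] turn 0.001
```

View pics/side7.png

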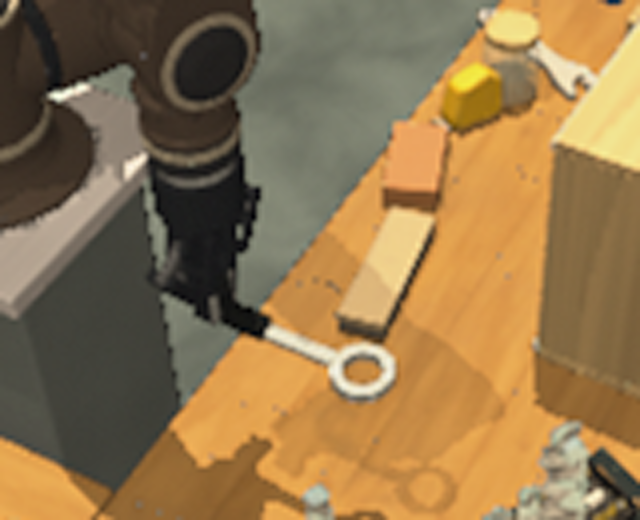

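View pics/top7.png

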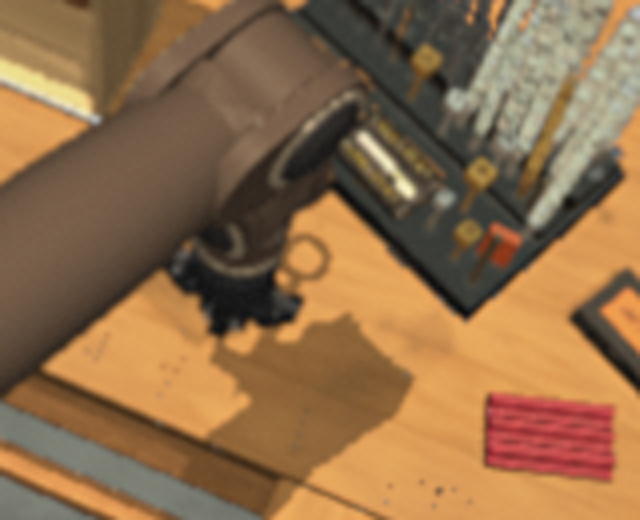

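```bash
python3 go.py .55 .1125 .325 3.116 15|sed -n '1,2p;$p'
```

```text
t 8.97 [ 0.4422 -0.1996  0.1756] yaw 3.116 F [ 0.3 -0.9 -2.1] w 0.0186 q [-0.42  0.06 -0.24  1.28 -0.   -0.4 ]
[-0.66  2.1  -1.  ] turn -0.000
[-0.66  2.1  -1.  ] turn -0.000
```

Emit:
step_arm(increments=[1,0,0,-2,0,1,0,0.5,-3,0,1,-0.5,1,-3,0,1,-0.5,2,-3,0,1,-0.7,2.2,-2,0])

```text
t: 9.38
tcp_pos: [0.4602, -0.1428, 0.3059]
orientation: [3.142, -0.001, 3.114]
wrist_force: [1.0, -0.4, -1.8]
gripper_width: 0.0184
```

Emit:
step_arm(increments=[1,-0.7,2.2,-1,0,1,-0.7,2.2,-1,0,1,-0.7,2.2,0,0,1,-0.7,2.2,0,0,1,-0.7,2.2,0,0])

```text
t: 9.8
tcp_pos: [0.4983, -0.0327, 0.3233]
orientation: [3.141, -0.003, 3.116]
wrist_force: [0.2, 0.0, -2.0]
gripper_width: 0.0189
```

Emit:
step_arm(increments=[1,-0.7,2.2,0,0,1,-0.7,2.2,0,0,1,-0.7,2.2,0,0,1,-0.7,2.2,0,0,1,-0.7,2,0,0])

```text
t: 10.22
tcp_pos: [0.5359, 0.0745, 0.3228]
orientation: [-3.141, -0.004, 3.116]
wrist_force: [1.1, 0.1, -1.9]
gripper_width: 0.0186
```

```bash
python3 go.py .566 .1125 .31 3.116 3|sed -n '1,2p;$p'
```

```text
t 10.22 [0.5359 0.0745 0.3228] yaw 3.116 F [ 1.1  0.1 -1.9] w 0.0186 q [0.14 0.18 0.23 1.62 0.   0.16]
[-0.97  1.29  0.43] turn 0.000
[-0.97  1.29  0.43] turn 0.000
```

Emit:
step_arm(increments=[1,-1,1.2,0,0,1,-1,1.2,0,0,1,-0.7,0.9,0,0,1,0,0,0,0])

```text
t: 10.55
tcp_pos: [0.5648, 0.1069, 0.3225]
orientation: [-3.141, -0.004, 3.117]
wrist_force: [-0.8, -1.3, -2.3]
gripper_width: 0.0183
```

```bash
cat > look.py <<'E'
import sys
from h import *
from cell import *
k=sys.argv[1]
for n in("side","top"):
    d=snapshot(n);np.savez(n+k+".npz",**d)
    x0,y0=(300,90) if n=="side" else (230,80)
    img=cv2.resize(d["frame"][y0:y0+120,x0:x0+150,::-1],None,fx=5,fy=5,interpolation=cv2.INTER_CUBIC)
    cv2.imwrite(f"pics/{n}{k}.png",img)
E
python3 look.py 8; python3 go.py .566 .1125 .31 3.116 3|sed -n '1,2p'
```

```text
t 10.65 [0.5638 0.1054 0.3238] yaw 3.116 F [ 0.1 -0.5 -2.4] w 0.0183 q [ 0.18  0.25  0.31  1.64 -0.    0.21]
[-0.07  0.24  0.46] turn 0.000
```

View pics/side8.png

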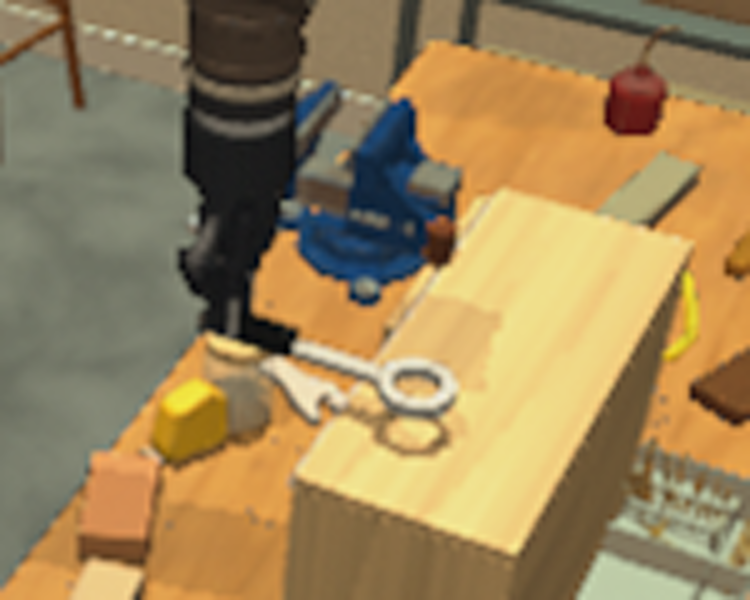

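View pics/top8.png

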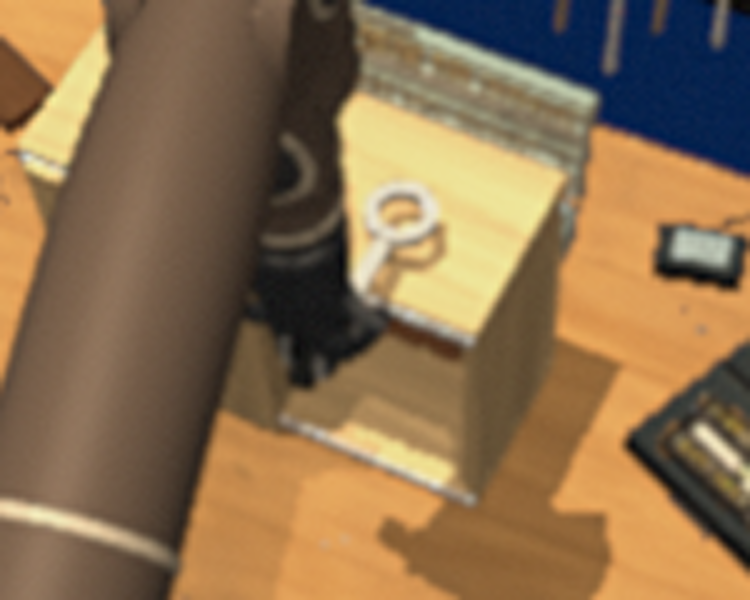

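```bash
cat >> h.py <<'E'
def tri(a,uva,b,uvb):
    """returns midpoint & gap of closest approach"""
    L=[]
    for d,uv in((a,uva),(b,uvb)):
        q=cv2.undistortPoints(np.array([[uv]],float),d["K"],d["D"]).ravel()
        R=cv2.Rodrigues(d["rvec"])[0];o=-R.T@d["tvec"].ravel();v=R.T@np.array([q[0],q[1],1]);L.append((o,v/np.linalg.norm(v)))
    (o1,v1),(o2,v2)=L
    t=np.linalg.lstsq(np.stack([v1,-v2],1),o2-o1,rcond=None)[0]
    A=o1+t[0]*v1;B=o2+t[1]*v2
    return (A+B)/2,np.linalg.norm(A-B)
E
python3 - <<'E'
from h import *
t=load("top8.npz");s=load("side8.npz")
print(tri(s,f2((418,387),5,300,90),t,f2((402,214),5,230,80)))
# lower-right front corner and roof front right corner (top: (478,343)); side (295,480)
print(tri(s,f2((294,482),5,300,90),t,f2((478,343),5,230,80)), cab((.741,.213,-.026),[-.08,-.2,.287]))
print(tri(s,f2((515,553),5,300,90),t,f2((563,177),5,230,80)), cab((.741,.213,-.026),[.08,-.2,.287]))
E
```

```text
(array([0.71117321, 0.1048899 , 0.31922435]), np.float64(0.0005113089333779897))
(array([0.65727238, 0.01932717, 0.27662325]), np.float64(0.002408409732758901)) [0.65582762 0.01514736 0.287     ]
(array([0.81561619, 0.01816679, 0.28215897]), np.float64(0.0011877551614303523)) [0.81577355 0.01098783 0.287     ]
```

Emit:
step_arm(increments=[1,0,0.3,1,0,1,0,0.3,1,0,1,0,0,1,0,1,0,0,1,0,1,0,0,0.5,0], force=35)

```text
t: 11.07
tcp_pos: [0.5634, 0.1107, 0.2801]
orientation: [3.141, -0.0, 3.115]
wrist_force: [-3.1, 1.0, 3.4]
gripper_width: 0.0184
```

```bash
python3 look.py 9; python3 go.py .566 .1125 .239 3.116 3|sed -n '1,2p'
```

```text
t 11.17 [0.5635 0.1109 0.2805] yaw 3.115 F [-3.   1.1  2.5] w 0.0186 q [0.19 0.23 0.19 1.53 0.   0.22]
[-0.08  0.06  1.38] turn -0.000
```

View pics/side9.png

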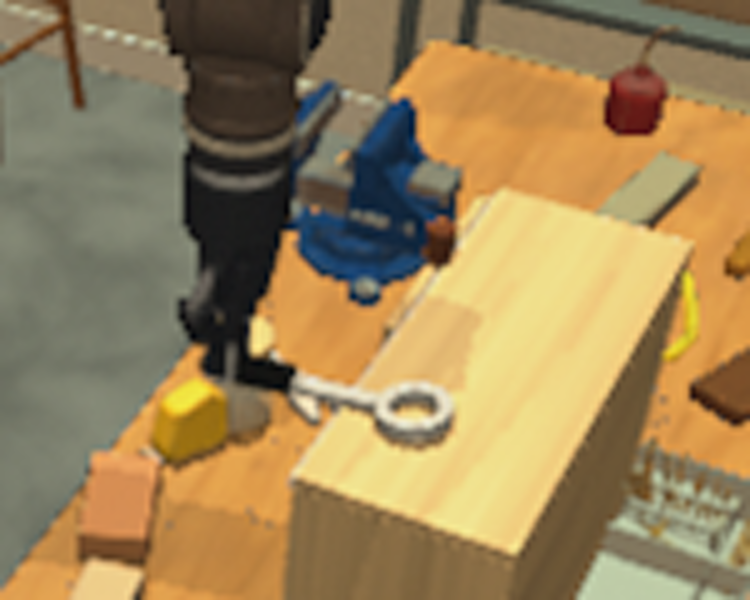

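Working: the ring is tilting against the roof edge with about 4 N. Continue.

Emit:
step_arm(increments=[1,0,0,0.8,0,1,0,0,1,0,1,0,0,1,0,1,0,0,1,0,1,0,0,0.3,0])

```text
t: 11.58
tcp_pos: [0.564, 0.1112, 0.2379]
orientation: [-3.141, -0.001, 3.116]
wrist_force: [-1.4, -0.1, 3.9]
gripper_width: 0.0184
```

```bash
python3 look.py 10; python3 go.py .566 .1125 .239 3.116 3|sed -n '1,2p'
```

```text
t 11.68 [0.5635 0.1112 0.2383] yaw 3.116 F [-3.9 -1.1  1.9] w 0.0186 q [ 0.19  0.22  0.09  1.44 -0.    0.22]
[-0.08  0.04 -0.02] turn -0.000
```

View pics/side10.png

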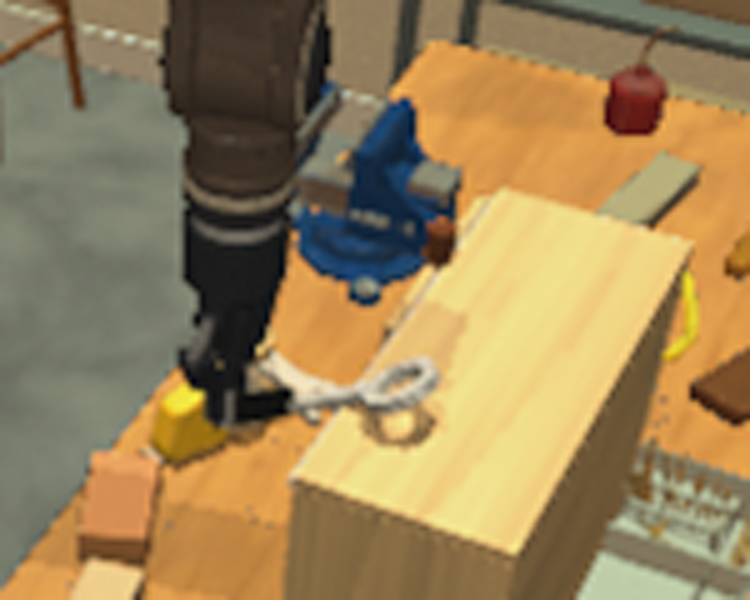

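View pics/top10.png

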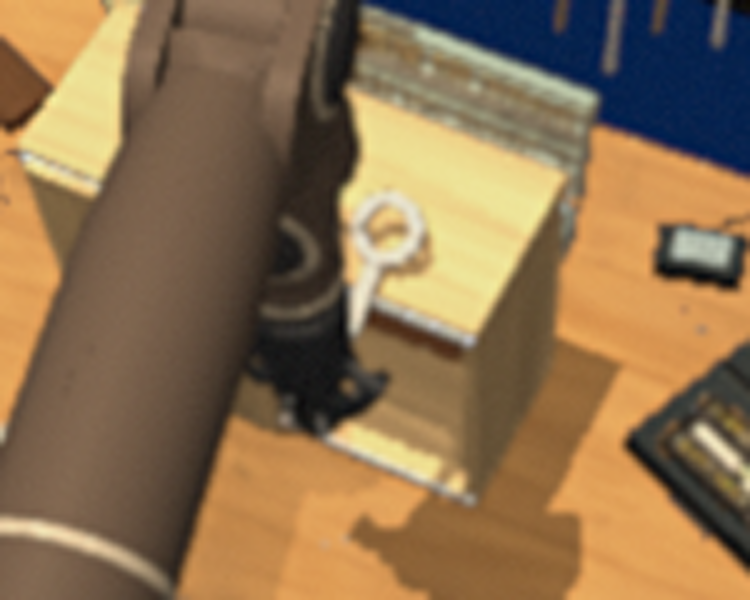

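Run:
```python
from h import *
t=load("top10.npz");s=load("side10.npz")
P,g=tri(s,f2((400,384),5,300,90),t,f2((388,230),5,230,80))
T=np.array([.5635,.1112,.2383]);print(P,g,P-T)
d=P-T;print(np.degrees(np.arctan2(d[2]-.003,d[0])),np.hypot(d[0],d[2]))
```

```text
[0.6971809  0.10987307 0.31337475] 0.0013954845130363372 [ 0.1336809  -0.00132693  0.07507475]
28.331554847912443 0.1533192802112206
```

Emit:
step_arm(increments=[1,0,0,-1,0,1,0,0,-1.5,0,1,1,0,-1,0,1,2,0,0,0,1,2.2,0,0,0], force=70)

```text
t: 12.1
tcp_pos: [0.5122, 0.113, 0.275]
orientation: [3.141, 0.001, 3.115]
wrist_force: [-0.0, 0.2, -1.7]
gripper_width: 0.018
```

Emit:
step_arm(increments=[1,2.2,0,0,0,1,2.2,0,0,0,1,1,0,0,0,1,0,0,0,0])

```text
t: 12.43
tcp_pos: [0.4564, 0.1143, 0.2755]
orientation: [3.141, 0.001, 3.117]
wrist_force: [1.3, 0.8, -2.8]
gripper_width: 0.0179
```

```bash
python3 go.py .4632 .113 .106 3.116 9|sed -n '1,2p'
```

```text
t 12.43 [0.4564 0.1143 0.2755] yaw 3.117 F [ 1.3  0.8 -2.8] w 0.0179 q [ 0.25  0.03 -0.05  1.49  0.    0.27]
[-0.08 -0.01  1.88] turn 0.000
```

Emit:
step_arm(increments=[1,0,0,2.5,0,1,0,0,3.5,0,1,0,0,3.5,0,1,0,0,3.5,0,1,0,0,2.5,0])

```text
t: 12.85
tcp_pos: [0.458, 0.114, 0.1164]
orientation: [-3.141, -0.002, 3.116]
wrist_force: [-0.2, -0.4, -1.7]
gripper_width: 0.0177
```

Emit:
step_arm(increments=[1,0,0,1.2,0,1,0,0,0,0,1,0,0,0,0])

```text
t: 13.1
tcp_pos: [0.4586, 0.1142, 0.1071]
orientation: [-3.141, -0.001, 3.116]
wrist_force: [0.2, -0.3, -1.2]
gripper_width: 0.0177
```

```bash
python3 look.py 11; python3 go.py .4632 .113 .106 3.116 1|sed -n '1,2p'
```

```text
t 13.20 [0.4596 0.1145 0.1086] yaw 3.116 F [ 0.2  0.1 -1.9] w 0.0177 q [ 0.24  0.06 -0.39  1.13 -0.    0.27]
[-0.37 -0.14  0.26] turn -0.000
```

View pics/side11.png

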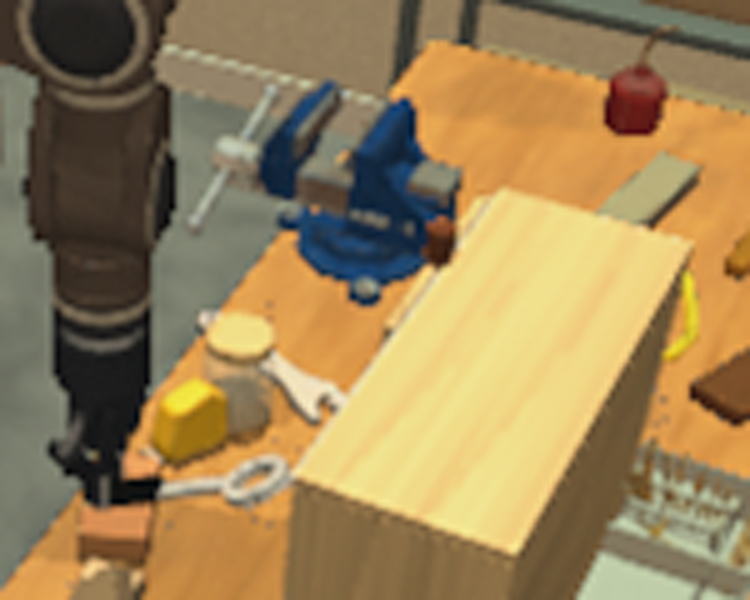

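View pics/top11.png

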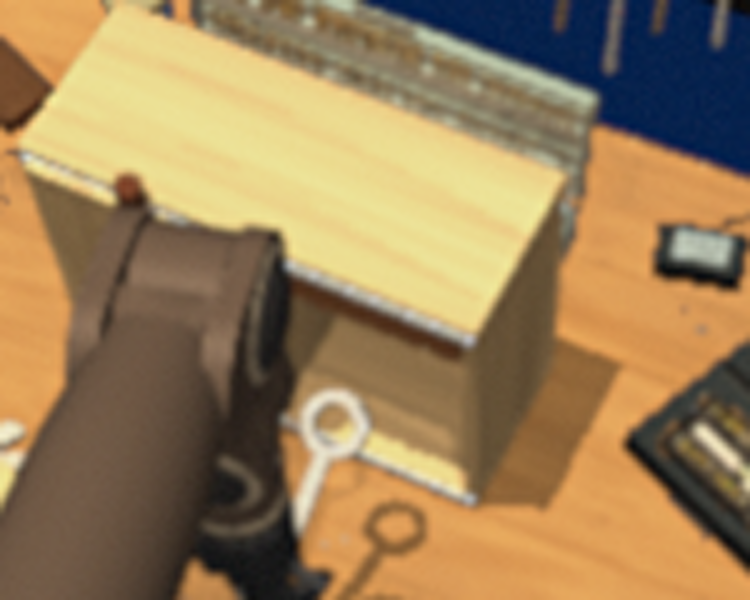

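Run:
```python
from h import *
from scipy.optimize import least_squares
t=load("top11.npz");s=load("side11.npz")
P,g=tri(s,f2((257,481),5,300,90),t,f2((336,424),5,230,80))
T=np.array([.4596,.1145,.1086]);d=P-T;print(P,g,d,np.hypot(d[0],d[2]))
crop(t,230,80,350,200,6,"pics/t12.png");crop(s,350,120,450,240,6,"pics/s12.png")
# floor strip corner front: bottom of cabinet front right
print(ray(t,f2((475,502),5,230,80),0.0),cab((.741,.213,-.026),[-.08,-.2,0]))
```

```text
[0.59625557 0.11322236 0.1785036 ] 0.0032613574172432823 [ 0.13665557 -0.00127764  0.0699036 ] 0.15349677374680368
[0.66162837 0.0247095  0.        ] [0.65582762 0.01514736 0.        ]
```

View pics/t12.png

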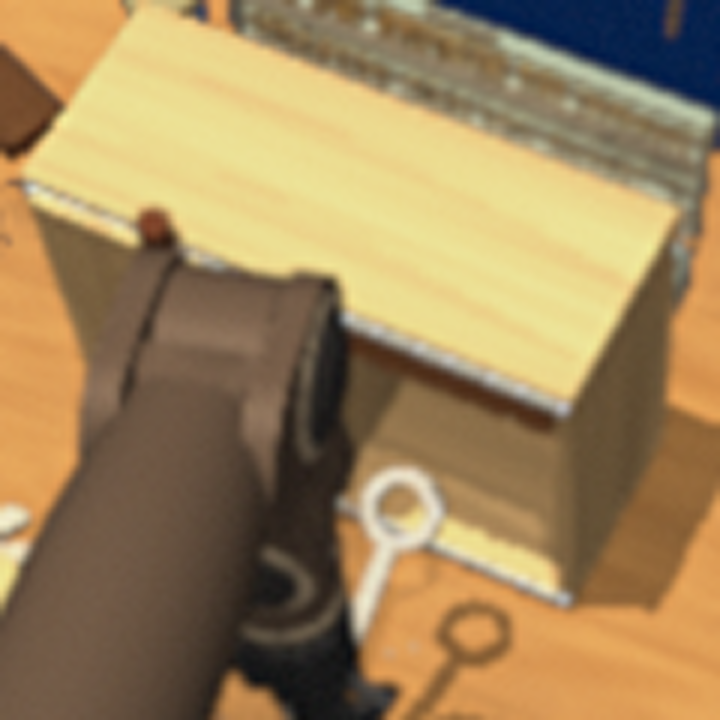

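View pics/s12.png

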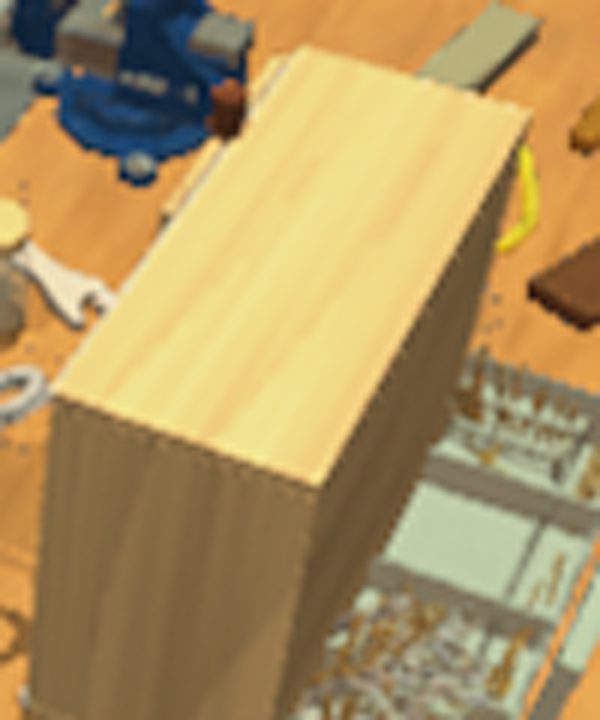

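Run:
```python
from h import *
from scipy.optimize import least_squares
t=load("top11.npz");s=load("side11.npz")
C=[[-.08,.2,.287],[-.08,-.2,.287],[.08,-.2,.287],[.08,.2,.287]]
ot=np.array([f2(q,6,230,80) for q in[(25,175),(572,400),(683,209),(148,8)]])
os_=np.array([f2(q,6,350,120) for q in[(303,47),(53,394),(320,487),(530,107)]])
for w in ((1,0),(0,1),(1,1)):
    f=lambda p:np.concatenate([w[0]*(proj(t,cab(p,C))-ot).ravel(),w[1]*(proj(s,cab(p,C))-os_).ravel()])
    r=least_squares(f,[.74,.21,-.03]);print(w,r.x,r.fun.round(1))
p=r.x
# with camera bias per view solve z too
f=lambda p:np.concatenate([(proj(t,cab(p,np.array(C)+[0,0,p[3]]) if 0 else cab(p[:3],np.array(C)+[0,0,p[3]]))-ot).ravel(),(proj(s,cab(p[:3],np.array(C)+[0,0,p[3]]))-os_).ravel()])
r=least_squares(f,[.74,.21,-.03,0]);print(r.x,r.fun.round(1))
```

```text
(1, 0) [ 0.74208627  0.21526897 -0.02617351] [-0.5  0.2  0.6  0.4  0.2  0.2 -0.3 -1.  -0.  -0.  -0.  -0.  -0.  -0.
  0.  -0. ]
(0, 1) [ 0.74414294  0.21219227 -0.02587059] [ 0.   0.   0.   0.   0.   0.   0.  -0.  -0.6 -0.5 -0.2 -0.3  0.3  0.1
  0.5  0.5]
(1, 1) [ 0.74305918  0.21440066 -0.02569212] [-0.2  0.1  0.9  0.3  0.5  0.  -0.1 -1.1 -0.7 -0.8 -0.2 -0.7  0.2 -0.4
  0.3  0.1]
[ 0.74360646  0.2164062  -0.02622656 -0.00346024] [-0.3  0.3  0.5  0.5  0.   0.3 -0.3 -0.8 -0.5 -0.3  0.  -0.3  0.3  0.
  0.4  0.6]
```

Emit:
step_arm(increments=[1,-1,-0.1,-0.1,0,1,-1,-0.1,-0.2,0,1,0,0,0,0])

```text
t: 13.45
tcp_pos: [0.4815, 0.1118, 0.1118]
orientation: [3.141, 0.004, 3.115]
wrist_force: [0.7, 0.5, -2.3]
gripper_width: 0.0176
```

```bash
python3 go.py .5887 .1104 .1705 3.116 8|sed -n '1,2p'
```

```text
t 13.45 [0.4815 0.1118 0.1118] yaw 3.115 F [ 0.7  0.5 -2.3] w 0.0176 q [ 0.23  0.09 -0.34  1.13 -0.    0.25]
[-1.34  0.02 -0.73] turn -0.000
```

Emit:
step_arm(increments=[1,-1.34,0,-0.73,0,1,-1.34,0,-0.73,0,1,-1.34,0,-0.73,0,1,0,0,0,0])

```text
t: 13.78
tcp_pos: [0.5219, 0.1108, 0.134]
orientation: [3.141, 0.004, 3.115]
wrist_force: [0.4, -0.3, -1.3]
gripper_width: 0.0176
```

```bash
python3 look.py 13; python3 go.py .5887 .1104 .1705 3.116 5|sed -n '1,2p'
```

```text
t 13.88 [0.5189 0.1106 0.1323] yaw 3.115 F [ 0.4  0.  -2.2] w 0.0178 q [ 0.21  0.15 -0.22  1.19  0.    0.24]
[-1.4   0.03 -0.76] turn -0.000
```

View pics/top13.png

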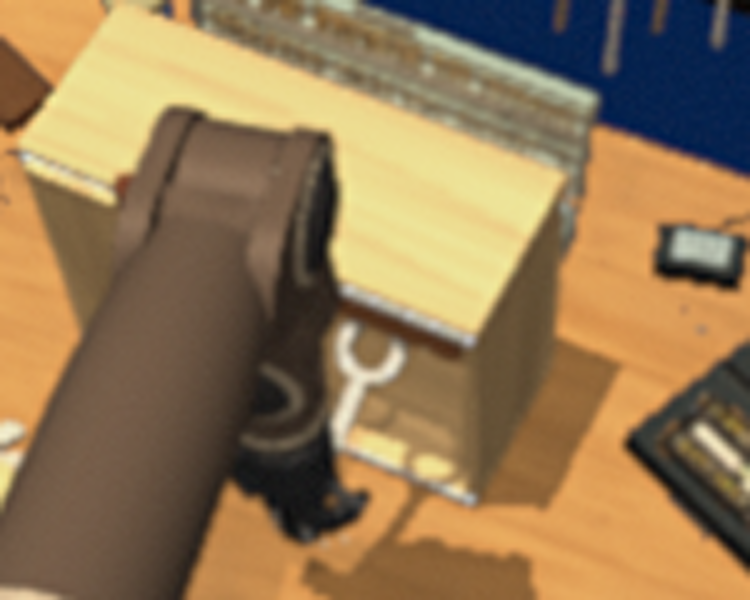

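Emit:
step_arm(increments=[1,-1.4,0,-0.76,0,1,-1.4,0,-0.76,0,1,0,0,0,0])

```text
t: 14.13
tcp_pos: [0.5481, 0.1101, 0.1482]
orientation: [3.141, 0.002, 3.116]
wrist_force: [0.3, 0.1, -2.6]
gripper_width: 0.0178
```

Emit:
step_arm(increments=[1,-1.2,0,-0.66,0,1,-1.2,0,-0.66,0,1,0,0,0,0])

```text
t: 14.38
tcp_pos: [0.5713, 0.1094, 0.161]
orientation: [3.141, 0.001, 3.116]
wrist_force: [0.4, -0.2, -2.2]
gripper_width: 0.0179
```

```bash
python3 look.py 14; python3 go.py .5887 .1104 .1705 3.116 2|sed -n '1,2p'
```

```text
t 14.48 [0.5694 0.1093 0.16  ] yaw 3.116 F [ 0.4  0.8 -2.5] w 0.0180 q [ 0.19  0.24 -0.06  1.27  0.    0.22]
[-0.96  0.08 -0.53] turn -0.000
```

View pics/top14.png

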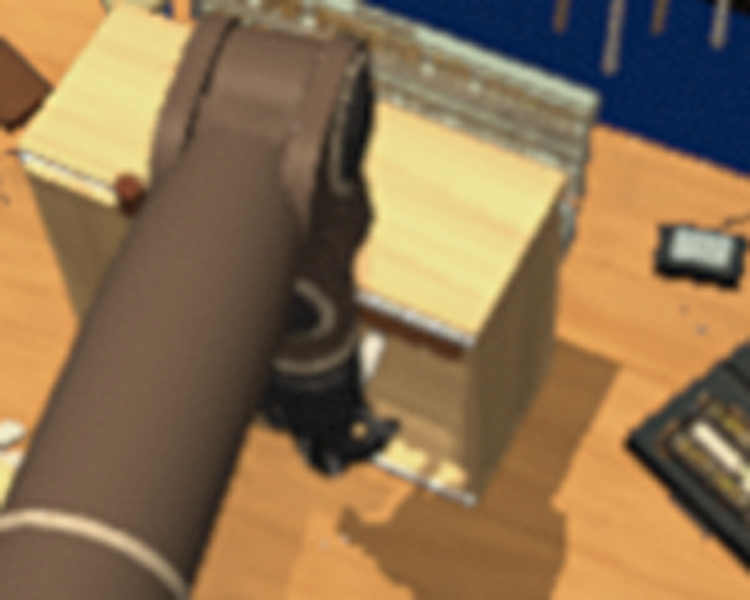

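View pics/side14.png

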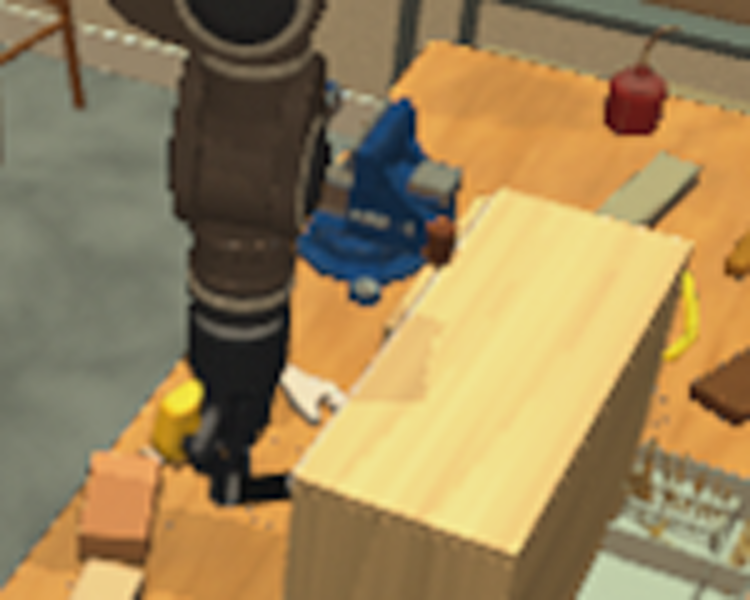

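Emit:
step_arm(increments=[1,-0.95,0.1,-0.53,0,1,-0.95,0.1,-0.53,0,1,0,0,0,0,1,0,0,0,0])

```text
t: 14.82
tcp_pos: [0.5885, 0.1109, 0.1706]
orientation: [-3.141, -0.001, 3.116]
wrist_force: [0.3, -0.5, -1.3]
gripper_width: 0.0183
```

```bash
python3 go.py .5887 .1104 .1705 3.116 2|sed -n '1,2p'
```

```text
t 14.82 [0.5885 0.1109 0.1706] yaw 3.116 F [ 0.3 -0.5 -1.3] w 0.0183 q [0.19 0.27 0.01 1.31 0.   0.21]
[-0.01 -0.02  0.01] turn -0.000
```

Emit:
step_arm(increments=[1,-0.3,0,0.55,0,1,-0.3,0,0.55,0,1,-0.2,0,0.4,0,1,0,0,0,0])

```text
t: 15.15
tcp_pos: [0.5968, 0.1104, 0.1543]
orientation: [-3.141, -0.002, 3.116]
wrist_force: [0.3, 0.5, -1.3]
gripper_width: 0.0179
```

Emit:
step_arm(increments=[1,-0.3,0,0.55,0,1,-0.3,0,0.55,0,1,-0.2,0,0.4,0,1,0,0,0,0])

```text
t: 15.48
tcp_pos: [0.6053, 0.1103, 0.1397]
orientation: [-3.141, -0.002, 3.116]
wrist_force: [-1.0, -0.5, -2.8]
gripper_width: 0.0179
```

Emit:
step_arm(increments=[1,0,0,0.4,0,1,0,0,0.4,0,1,0,0,0.3,0,1,0,0,0,0], force=40)

```text
t: 15.82
tcp_pos: [0.6053, 0.1104, 0.1297]
orientation: [-3.142, -0.0, 3.116]
wrist_force: [-0.4, 0.3, -0.6]
gripper_width: 0.0176
```

Emit:
step_arm(increments=[1,0,0,0.4,0,1,0,0,0.4,0,1,0,0,0,0])

```text
t: 16.07
tcp_pos: [0.6067, 0.1105, 0.1228]
orientation: [3.141, 0.003, 3.116]
wrist_force: [2.5, -1.1, 2.8]
gripper_width: 0.018
```

```bash
python3 look.py 15
```

```text
(no output)
```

View pics/top15.png

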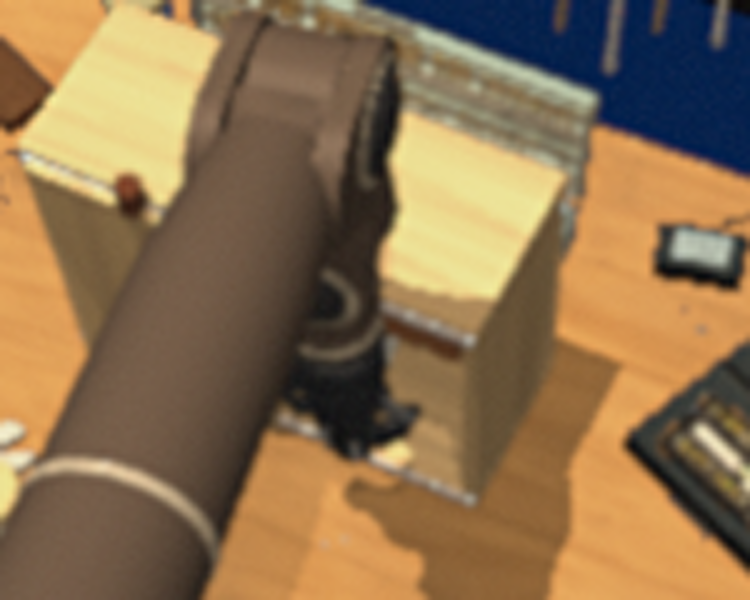

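Emit:
step_arm(increments=[1,0.4,0,-0.2,0,1,0.4,0,0,0,1,0.4,0,0,0,1,0,0,0,0])

```text
t: 16.5
tcp_pos: [0.5965, 0.111, 0.1266]
orientation: [3.141, 0.008, 3.116]
wrist_force: [12.1, -0.4, 4.7]
gripper_width: 0.0184
```

Emit:
step_arm(increments=[1,-0.4,0,0.2,0,1,-0.4,0,0.4,0,1,-0.4,0,0.5,0,1,-0.1,0,0.5,0,1,0,0,0,0], force=20)

```text
t: 16.92
tcp_pos: [0.6071, 0.1102, 0.1072]
orientation: [-3.141, 0.001, 3.115]
wrist_force: [3.9, -0.4, 6.0]
gripper_width: 0.0181
```

Emit:
step_arm(increments=[1,-0.2,0,0.5,0,1,-0.2,0,0.5,0,1,0,0,0.4,0,1,0,0,0,0])

```text
t: 17.25
tcp_pos: [0.6142, 0.1103, 0.0955]
orientation: [3.141, 0.008, 3.115]
wrist_force: [10.7, -1.2, 9.9]
gripper_width: 0.0178
```

```bash
python3 look.py 16
```

View pics/side16.png

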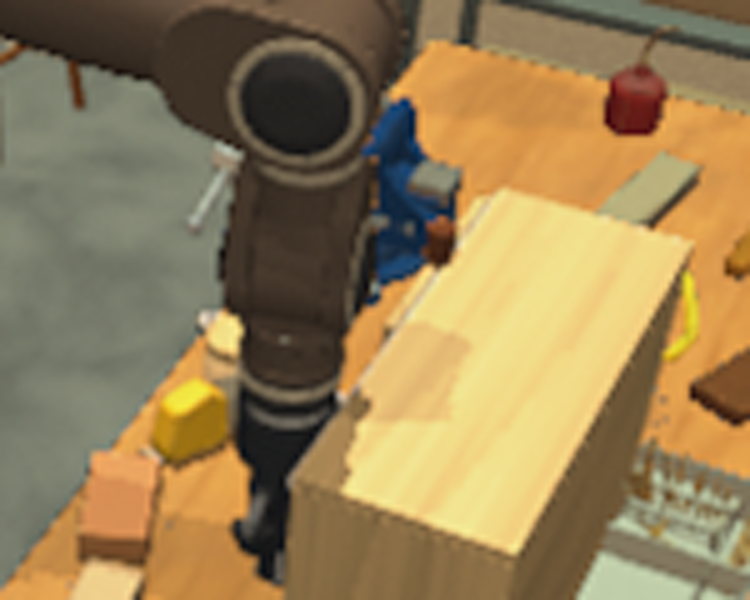

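View pics/top16.png

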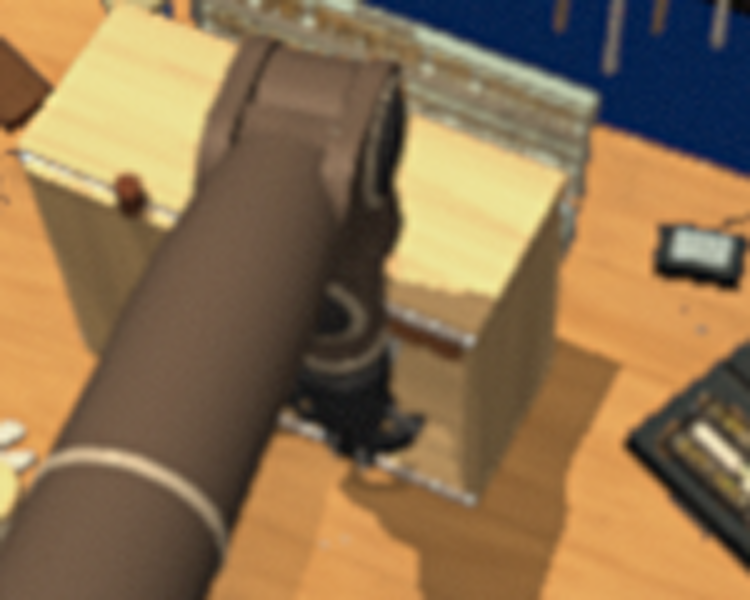

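Emit:
step_arm(increments=[0.4,0,0,0,0,0.4,0,0,0,0,0.4,0,0,0,0,0.4,0,0,0,0,0.4,0,0,0,0])

```text
t: 17.77
tcp_pos: [0.6094, 0.1102, 0.0931]
orientation: [-3.141, -0.003, 3.116]
wrist_force: [0.0, 0.4, 0.3]
gripper_width: 0.0513
```

```bash
python3 look.py 17
```

```text
(no output)
```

View pics/top17.png

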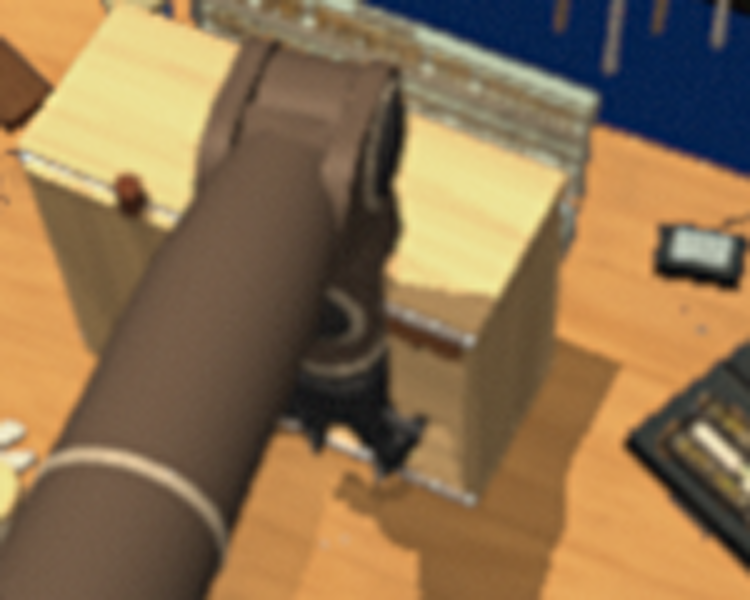

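Released; back straight out, then up.

Emit:
step_arm(increments=[0.4,1,0,0,0,0.4,2.5,0,0,0,0.4,3,0,0,0,0.4,3,0,-0.5,0,0.4,3,0,-2,0])

```text
t: 18.28
tcp_pos: [0.4815, 0.1129, 0.1163]
orientation: [-3.14, -0.006, 3.116]
wrist_force: [-0.1, 0.3, 1.1]
gripper_width: 0.0507
```

Emit:
step_arm(increments=[0.4,1,1,-3.5,0,0.4,0,2.5,-3.5,0,0.4,0,3,-3.5,0,0.4,0,3,-3.5,0,0.4,0,3,-3,0])

```text
t: 18.7
tcp_pos: [0.4773, 0.2322, 0.2833]
orientation: [3.141, 0.001, 3.115]
wrist_force: [0.6, 0.2, 0.2]
gripper_width: 0.0511
```

```bash
python3 look.py 18;python3 go.py .63 .3085 .345 3.116 5|sed -n '1,2p'
```

```text
t 18.80 [0.4792 0.2354 0.2857] yaw 3.120 F [ 0.9  0.2 -0.1] w 0.0513 q [0.46 0.14 0.1  1.52 0.   0.48]
[-2.98  1.53 -1.19] turn 0.001
```

View pics/top18.png

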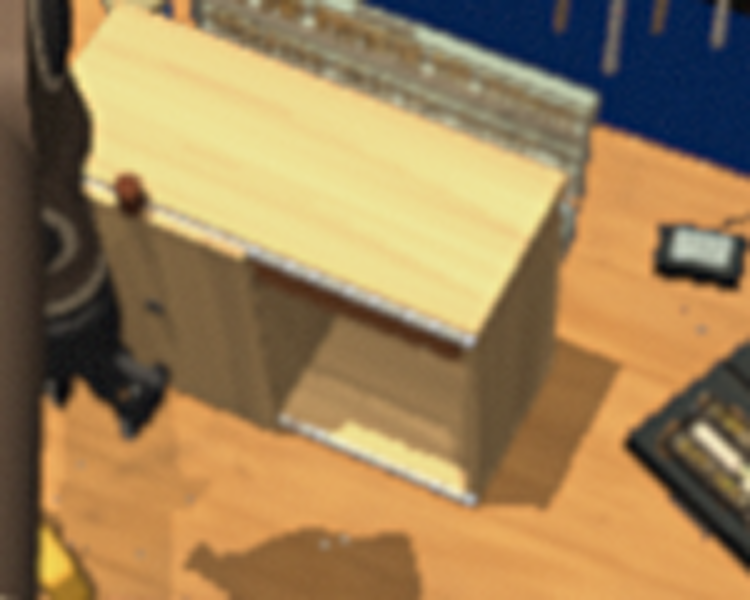

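Run:
```python
from h import *
t=load("top18.npz");p=(.743,.2135,-.026)
R=cv2.Rodrigues(t["rvec"])[0];print("cam",-R.T@t["tvec"].ravel())
W=cloud(t)
for x in(8,40,66):
  for z in(28,60,100,150):
    q=proj(t,cab(p,[x/1e3,-.105,z/1e3]))[0];i=q.round().astype(int);print(x,z,((q-[230,80])*5).round(),W[i[1],i[0]].round(3),cab(p,[x/1e3,-.105,z/1e3]).round(3))
for y in(-.188,-.006): print(((proj(t,cab(p,[[-.068,y,.23],[.072,y,.012],[-.08,y,.012],[-.08,y,.230]]))-[230,80])*5).round().tolist())
```

```text
cam [-0.05149174 -0.30637994  1.55534544]
8 28 [427. 371.] [0.756 0.114 0.013] [0.748 0.108 0.028]
8 60 [426. 352.] [0.773 0.122 0.016] [0.748 0.108 0.06 ]
8 100 [425. 328.] [0.657 0.061 0.263] [0.748 0.108 0.1  ]
8 150 [423. 296.] [0.671 0.067 0.287] [0.748 0.108 0.15 ]
40 28 [443. 343.] [0.657 0.044 0.253] [0.78  0.107 0.028]
40 60 [442. 324.] [0.654 0.047 0.284] [0.78  0.107 0.06 ]
40 100 [441. 299.] [0.669 0.053 0.292] [0.78  0.107 0.1  ]
40 150 [440. 266.] [0.698 0.067 0.29 ] [0.78  0.107 0.15 ]
66 28 [456. 320.] [0.657 0.036 0.294] [0.806 0.107 0.028]
66 60 [455. 301.] [0.676 0.044 0.288] [0.806 0.107 0.06 ]
66 100 [455. 276.] [0.693 0.052 0.294] [0.806 0.107 0.1  ]
66 150 [454. 243.] [0.721 0.065 0.286] [0.806 0.107 0.15 ]
[[473.0, 355.0], [543.0, 359.0], [468.0, 496.0], [466.0, 367.0]]
[[265.0, 268.0], [361.0, 284.0], [283.0, 416.0], [257.0, 280.0]]
```

Emit:
step_arm(increments=[0.4,0,0,0,0,0.4,0,0,0,0,0.4,0,0,0,0])

```text
t: 19.05
tcp_pos: [0.4777, 0.2306, 0.2795]
orientation: [-3.14, -0.002, 3.115]
wrist_force: [-0.1, 0.5, 0.5]
gripper_width: 0.0511
```

Run:
```python
from h import *
from cell import *
im=[]
for k in range(2):
    d=snapshot("top");c=d["frame"][125:185,275:335,::-1]
    im.append(cv2.resize(cv2.convertScaleAbs(c,alpha=1.6,beta=-30),None,fx=6,fy=6,interpolation=cv2.INTER_CUBIC))
np.savez("top19.npz",**d)
e=load("top11.npz")["frame"][125:185,275:335,::-1]
e=cv2.resize(cv2.convertScaleAbs(e,alpha=1.6,beta=-30),None,fx=6,fy=6,interpolation=cv2.INTER_CUBIC)
cv2.imwrite("pics/t19.png",np.hstack([im[1],e]))
```

```text
(no output)
```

View pics/t19.png

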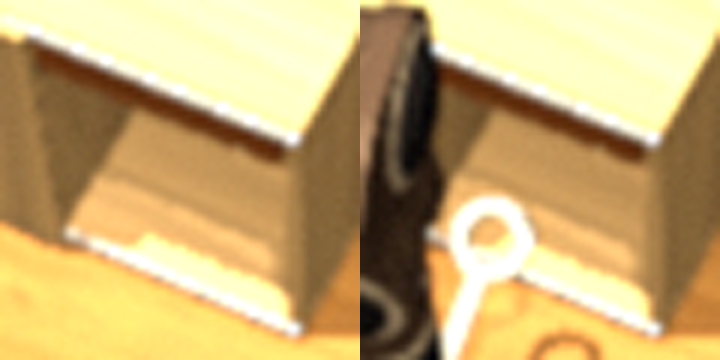

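Run:
```python
from h import *
from cell import *
F=[]
for k in range(14):
    F.append(snapshot("top")["frame"][125:185,275:335].astype(int))
F=np.array(F);print(F.std(0).mean(-1).max(), np.argwhere(F.std(0).mean(-1)>6)[:10]+[125,275])
np.save("F.npy",F)
m=F.mean(0).clip(0,255).astype(np.uint8)[:,:,::-1]
lab=cv2.resize(m,None,fx=12,fy=12,interpolation=cv2.INTER_CUBIC)[:600]
lab=cv2.convertScaleAbs(lab,alpha=1.5,beta=-20)
cv2.imwrite("pics/t20.png",lab)
```

```text
1.6397559887804676 []
```

View pics/t20.png

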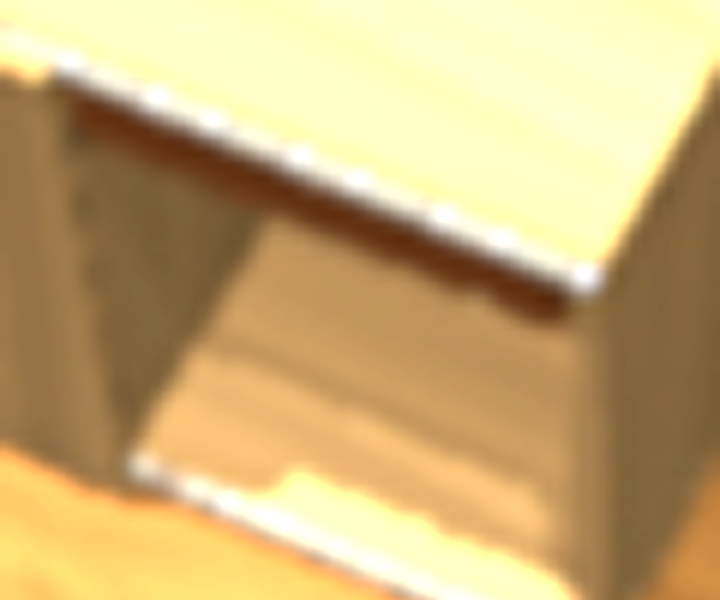

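Run:
```python
from h import *
F=np.load("F.npy").mean(0);
e=np.mean([load(f"top{k}.npz")["frame"][125:185,275:335].astype(float) for k in(8,10,11,13)],0)
e=np.median([load(f"top{k}.npz")["frame"][125:185,275:335].astype(float) for k in(8,10,11,13)],0)
d=np.abs(F-e).mean(-1)
c=cv2.resize((d*4).clip(0,255).astype(np.uint8),None,fx=10,fy=10,interpolation=cv2.INTER_NEAREST)
cv2.imwrite("pics/d20.png",c)
```

```text
(no output)
```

View pics/d20.png

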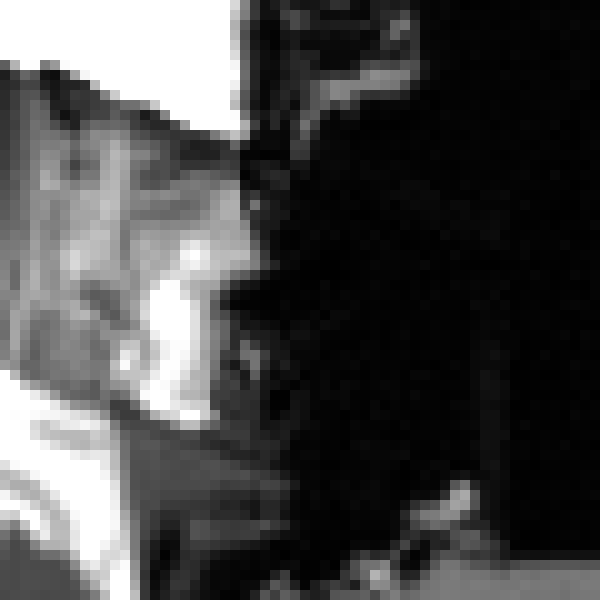

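```bash
python3 go.py .654 .3083 .35 3.116 6|sed -n '1,2p'
```

```text
t 19.85 [0.4785 0.2317 0.2808] yaw 3.116 F [ 0.2 -0.1 -0.1] w 0.0514 q [ 0.45  0.14  0.09  1.52 -0.    0.48]
[-2.89  1.35 -1.15] turn -0.000
```

Emit:
step_arm(increments=[0.2,0,0.7,-2.3,0,0.2,-1.5,1.4,-2.3,0,0.2,-3,1.5,-2.3,0,0.2,-3,1.5,0,0,0.2,-3,1.5,0,0])

```text
t: 20.27
tcp_pos: [0.5864, 0.2958, 0.3522]
orientation: [3.139, 0.004, 3.116]
wrist_force: [1.1, -0.5, 0.9]
gripper_width: 0.0684
```

Emit:
step_arm(increments=[0.2,-3,0.7,0,0,0.2,-2.5,0.4,0,0,0.2,-1.5,0,0,0,0.2,0,0,0,0])

```text
t: 20.6
tcp_pos: [0.6584, 0.3042, 0.3455]
orientation: [-3.139, -0.004, 3.115]
wrist_force: [1.1, 0.1, -0.3]
gripper_width: 0.0681
```

```bash
python3 look.py 21; python3 go.py .654 .3083 .35 3.116 1|sed -n '1,2p'
```

```text
t 20.70 [0.656  0.3043 0.3483] yaw 3.115 F [ 0.3 -0.2  0. ] w 0.0681 q [0.43 0.66 1.02 1.92 0.   0.46]
[ 0.21  0.39 -0.17] turn -0.001
```

View pics/side21.png

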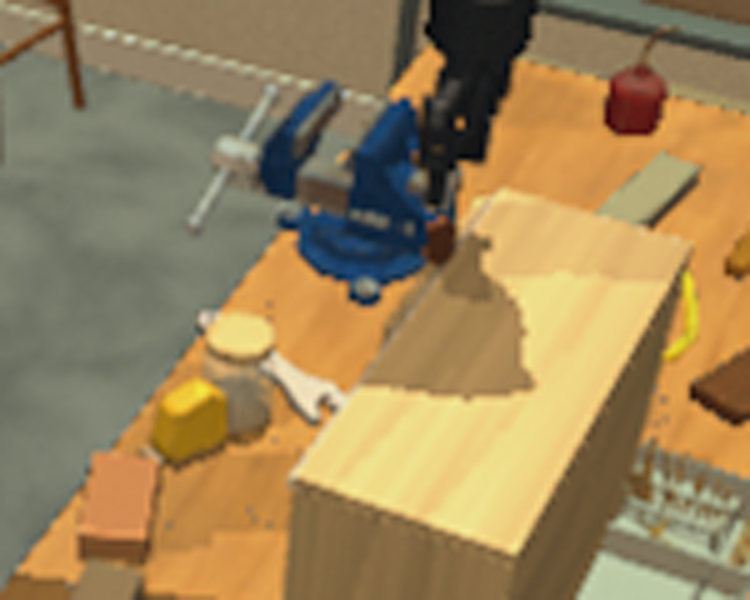

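Emit:
step_arm(increments=[0.2,0.1,0.3,1.7,0,0.2,0,0,1.7,0,0.2,0,0,1.5,0,0.7,0,0,0,0,1,0,0,0,0], force=25)

```text
t: 21.12
tcp_pos: [0.6527, 0.3068, 0.3019]
orientation: [-3.141, -0.0, 3.116]
wrist_force: [0.1, 0.1, 0.2]
gripper_width: 0.0456
```

Emit:
step_arm(increments=[1,0,0,0,0,1,0,0,0,0,1,0,0,0,0,1,0,0,0,0])

```text
t: 21.45
tcp_pos: [0.6543, 0.3073, 0.3033]
orientation: [3.14, 0.002, 3.116]
wrist_force: [-3.9, -0.7, 7.4]
gripper_width: 0.0227
```

Emit:
step_arm(increments=[1,0,-1,0,0,1,0,-2,0,0,1,0,-2,0,0,1,0,-2,0,0,1,0,-2,0,0])

```text
t: 21.87
tcp_pos: [0.6517, 0.2176, 0.3033]
orientation: [3.138, 0.002, 3.117]
wrist_force: [-3.1, 2.2, 8.5]
gripper_width: 0.0224
```

Emit:
step_arm(increments=[1,0,-2,0,0,1,0,-2,0,0,1,0,-2,0,0,1,0,-1.5,0,0,1,0,-1,0,0])

```text
t: 22.28
tcp_pos: [0.6493, 0.1314, 0.3033]
orientation: [3.14, 0.001, 3.115]
wrist_force: [-5.7, 2.9, 7.9]
gripper_width: 0.0223
```

Emit:
step_arm(increments=[1,0,-0.4,0,0,1,0,-0.4,0,0,1,0,-0.3,0,0,1,0,0,0,0])

```text
t: 22.62
tcp_pos: [0.649, 0.1208, 0.3033]
orientation: [3.141, 0.001, 3.115]
wrist_force: [-4.7, -1.4, 8.6]
gripper_width: 0.0225
```

Emit:
step_arm(increments=[1,0,-0.3,0,0,1,0,-0.3,0,0,1,0,-0.2,0,0,1,0,0,0,0])

```text
t: 22.95
tcp_pos: [0.6489, 0.1184, 0.3033]
orientation: [3.13, 0.001, 3.119]
wrist_force: [-5.1, 16.8, 6.6]
gripper_width: 0.0225
```

Emit:
step_arm(increments=[1,0,0.3,0,0,0.5,0,0,0,0,0.3,0,0,0,0,0.3,0,0,0,0,0.3,0,0,-1.5,0])

```text
t: 23.37
tcp_pos: [0.6493, 0.1158, 0.3131]
orientation: [-3.14, -0.004, 3.115]
wrist_force: [0.3, 0.0, 0.1]
gripper_width: 0.0595
```

Emit:
step_arm(increments=[0.3,0,0,-3,0,0.3,1.5,0,-2,0,0.3,3,2,0,0,0.3,3,3,0,0,0.3,3,3,0,0])

```text
t: 23.78
tcp_pos: [0.5475, 0.1975, 0.3659]
orientation: [3.141, 0.001, 3.113]
wrist_force: [0.6, 0.5, 0.6]
gripper_width: 0.0596
```

Emit:
step_arm(increments=[0.3,2,3,0,0,0.3,2,3,0,0,0.3,2,3,0,0,0.3,2,3,0,0,0.3,0,1,0,0])

```text
t: 24.2
tcp_pos: [0.4685, 0.3328, 0.3664]
orientation: [3.14, -0.0, 3.119]
wrist_force: [0.9, -0.7, -0.4]
gripper_width: 0.0598
```

```bash
python3 look.py 22
python3 - <<'E'
from h import *
cv2.imwrite("pics/full22.png",np.vstack([cv2.resize(load(n+"22.npz")["frame"][:,:,::-1],(480,300)) for n in("top","side")]))
E
```

```text
(no output)
```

View pics/top22.png

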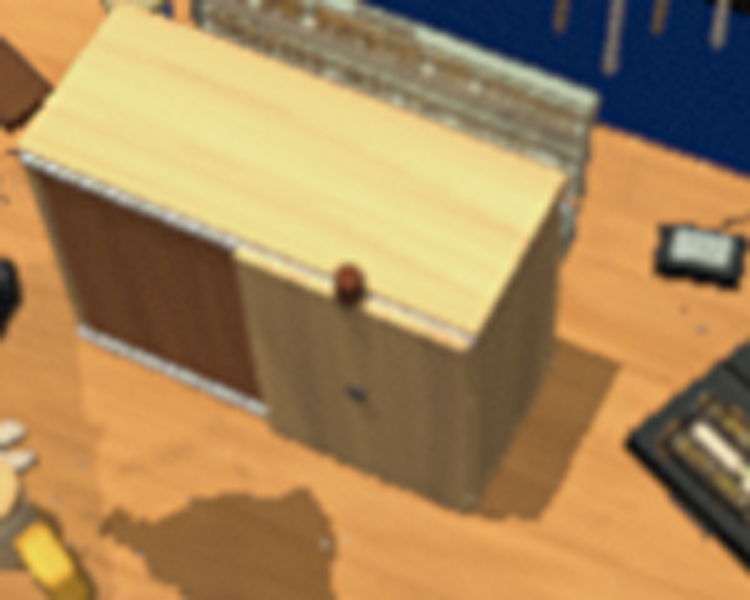

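View pics/full22.png

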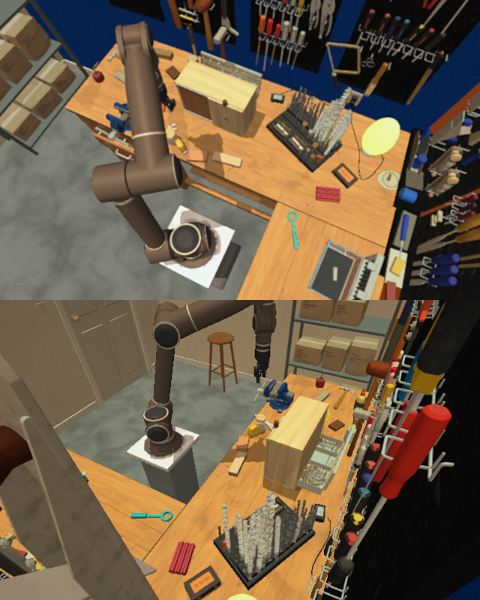

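Run:
```python
from h import *
a=load("side0.npz")["frame"].astype(int);b=load("side22.npz")["frame"].astype(int)
d=abs(a-b).mean(-1)
for n,(x0,y0,x1,y1) in dict(jar=(338,150,358,180),stone=(300,198,332,238),orange=(314,178,334,204)).items(): print(n,d[y0:y1,x0:x1].mean().round(2),d[y0:y1,x0:x1].max())
from cell import finish_job
print(finish_job())
```

```text
jar 4.67 22.0
stone 18.24 77.66666666666667
orange 16.49 73.66666666666667
the job is handed in; nothing more can be done
None
```

Run:
```python
from h import *
cv2.imwrite("pics/cmp.png",np.hstack([cv2.resize(load(f"side{k}.npz")["frame"][140:245,290:370,::-1],None,fx=5,fy=5) for k in(0,22)]))
```

```text
(no output)
```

View pics/cmp.png

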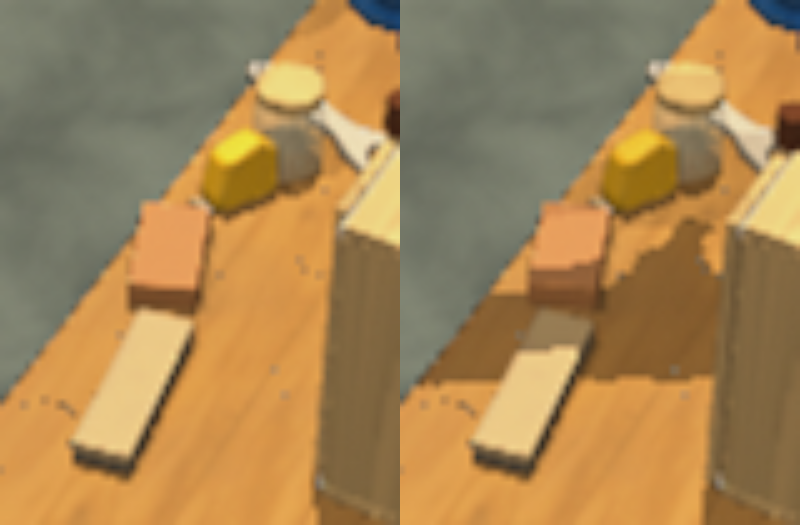

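I opened the door, hung the spanner on the hook, shut the door again and handed the job in at about 24 s. The one thing I couldn't confirm by sight is how the spanner hangs.

- **Door:** I slid it by the knob to the open stop (about 20 N felt there). Afterwards I slid it about 190 mm to the shut stop (about 17 N). The last picture shows it flush with the cabinet's right edge.
- **Spanner:** I tilted it ring-up to about 29° by pressing its shank on the edge of the roof. I then took it in under the front board with no measurable contact and lowered the ring over the hook. A pull back met 12 N, so the ring was caught on the hook. I lowered the handle to about 38° and let go.
- **Check that disagreed:** if the spanner hung at the hook's bend, the end of its handle should show below the front board, and it did not. No spanner was visible on the part of the bay floor in view, and 14 pictures in a row showed no movement there. I take it that the ring slid back along the bar, out of view. Neither camera can see the hook, so the hang itself, and its being still, is inferred.
- **Bystanders:** the screw jar and oil stone are unmoved. The pixel differences around them are the arm's shadow. The robot was touching nothing at the end.

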